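# Put the fume-cupboard vessels back in their holders

### The job

Put each of the four white vessels back into the wooden holder whose recess matches the shape and size of its base: squeeze bottle in the large round one, square bottle in the square one, staining jar in the oblong one, weighing bottle in the small round one. Each must stand upright and flat on the floor of the recess; set them down gently without dropping or tipping any. Leave the stoppered conical flask standing where it is.

Things in the scene. Friction and masses are not known exactly. Their poses are not given: they have to be found in the camera images.
- squeeze_bottle: round white plastic squeeze bottle, standing: body 60 mm in diameter and straight-sided up to 80 mm, then a shoulder, a grey collar and a short cone, 112 mm high in all, about 0.16 kg. Origin at the centre of its underside, z up. Grip the body at about 70 mm height.
- square_bottle: square white plastic bottle with a round grey screw cap, standing: body 46 x 46 mm, flat-sided up to 72 mm, 98 mm high with the cap (36 mm diameter), about 0.14 kg. Origin at the centre of its underside, z up, x and y square to its sides. Grip the body across two flat sides at about 58 mm height.
- staining_jar: oblong white porcelain staining jar with a fixed lid, standing: 70 mm long (its x) and 44 mm wide (its y), the lid overhangs by 1 mm from 54 to 61 mm height, with a small bar on top to 69 mm; about 0.2 kg. Origin at the centre of its underside, z up. Grip it across the 44 mm width, at about 38 mm height.
- weighing_bottle: small round white porcelain weighing bottle, standing: straight-sided, 36 mm in diameter up to 50 mm, with a stopper knob (18 mm) up to 64 mm; about 0.08 kg. Origin at the centre of its underside, z up. Grip it at about 34 mm height.
- large_round_holder: pale wooden block 100 x 100 mm, 14 mm high, fixed to the bench, whose middle has a recess (round, 78 mm wide), 10 mm deep, floored with black rubber; origin at the centre of the block's underside, so the recess floor lies 4 mm above the origin; for the squeeze bottle.
- square_holder: pale wooden block 86 x 86 mm, 14 mm high, fixed to the bench, whose middle has a recess (square, 64 x 64 mm), 10 mm deep, floored with black rubber; origin at the centre of the block's underside, so the recess floor lies 4 mm above the origin; x and y square to the recess; for the square bottle.
- oblong_holder: pale wooden block 110 x 84 mm, 14 mm high, fixed to the bench, whose middle has a recess (oblong, 88 x 62 mm), 10 mm deep, floored with black rubber; origin at the centre of the block's underside, so the recess floor lies 4 mm above the origin; its x along the 88 mm length; for the staining jar, lengthwise.
- small_round_holder: pale wooden block 80 x 80 mm, 14 mm high, fixed to the bench, whose middle has a recess (round, 54 mm wide), 10 mm deep, floored with black rubber; origin at the centre of the block's underside, so the recess floor lies 4 mm above the origin; for the weighing bottle.
- conical_flask: clear glass conical flask with a black stopper, loose, to be left alone: base 76 mm in diameter, neck 28 mm, 120 mm high, about 0.22 kg. Origin at the centre of its underside. Other clutter among the vessels: a petri dish and an evaporating dish, under 25 mm high. A vessel carried with its underside 140 mm up clears all in the working area; taller equipment stands beyond it, at the far edge and sides.
Things that resemble listed ones, but are neither listed nor needed, are in the scene too. What is shaped like the weighing_bottle but red is not meant.

How it is judged (in metres and radians):
At the end, for the whole second after the job is handed in: Each of the four vessels stands upright (within about 4.5 degrees), let go and at rest, on the recess floor of its own matching holder (underside within about 3.5 mm of the floor, centre within 15 mm of the holder's centre); the conical flask stands upright within 30 mm of where it was (horizontal distance between squeeze_bottle and large_round_holder below 0.015 m and z of squeeze_bottle in the frame of large_round_holder between 0.001 and 0.0075 m and angle between each of squeeze_bottle, square_bottle, staining_jar, weighing_bottle's own z axis and vertical below 0.08 rad and linear speed of each of squeeze_bottle, square_bottle, staining_jar, weighing_bottle below 0.02 m/s and horizontal distance between square_bottle and square_holder below 0.015 m and z of square_bottle in the frame of square_holder between 0.001 and 0.0075 m and horizontal distance between staining_jar and oblong_holder below 0.015 m and z of staining_jar in the frame of oblong_holder between 0.001 and 0.0075 m and horizontal distance between weighing_bottle and small_round_holder below 0.015 m and z of weighing_bottle in the frame of small_round_holder between 0.001 and 0.0075 m and distance of conical_flask from where it was at the start of the episode below 0.03 m and angle between conical_flask's own z axis and vertical below 0.1 rad); the robot touches nothing.
It fails at once if a vessel is tipped over (leans more than 45 degrees) (angle between any of squeeze_bottle, square_bottle, staining_jar, weighing_bottle's own z axis and vertical above 0.785 rad).
It fails at once if a vessel is dropped, thrown or knocked (moves faster than 0.6 m/s while the fingers do not touch it) ((linear speed of squeeze_bottle above 0.6 m/s and contact force between squeeze_bottle and the fingers below 0.05 N) or (linear speed of square_bottle above 0.6 m/s and contact force between square_bottle and the fingers below 0.05 N) or (linear speed of staining_jar above 0.6 m/s and contact force between staining_jar and the fingers below 0.05 N) or (linear speed of weighing_bottle above 0.6 m/s and contact force between weighing_bottle and the fingers below 0.05 N)).
It fails at once if the conical flask is pushed more than 30 mm away or tipped (distance of conical_flask from where it was at the start of the episode above 0.03 m or angle between conical_flask's own z axis and vertical above 0.5 rad).
It also fails if it takes over 99 s, if anything falls off the work surface, if the arm or the gripper's body presses on something with over 40 N, if the wrist force passes 120 N, or if a joint passes its speed limit or range.

### The arm

A 6-joint arm with a two-finger parallel gripper is mounted at the origin on the work surface. World frame = base frame: x ahead of the robot, y to its left, z up, the work surface at z = 0. Lengths are in mm, angles in rad, forces in N, time in s.
With the tool pointing down it reaches from about 300 to 775 mm from the base axis. Payload 14.6 kg.
Tool frame: the origin (TCP) lies at the very end of the fingers, on their centre line; the grasp point (between the pads) lies 19 mm behind it; z points along the fingers, y is the direction in which the jaws open and shut (so a half turn about z gives the same grasp; the last joint's range is limited). The gripper opens to 94 mm and grips with 3 to 60 N. Pads are 16 mm wide; open, the fingers measure 119 mm over their backs; the gripper's body (75 mm by 177 mm) begins 78 mm behind the grasp point.
Start: joints at [-1.301, 0.3, 1.521, -0, 1.321, -0.067], TCP at [181.75, -519.092, 205.446] pointing down, gripper open.
Joint ranges: [-3.03, 3.03], [-0.79, 2.21], [0.23, 2.52], [-1.04, 4.18], [0, 3.07], [-2.55, 2.55]. Speed limits (rad/s): [2.22, 2.22, 2.57, 3.14, 3.14, 3.14].

### API

Orientations are given as [roll, pitch, yaw] about the fixed x, y, z axes, in that order (R = Rz(yaw) Ry(pitch) Rx(roll)).
In Python, from cell import manip gives the robot as it stands.
- The arm moves only by the shell command python3 -m pendant 'ROWS' [FORCE]. ROWS is JSON, a list of rows, each an object with "claw": the finger opening in m, from 0 to 0.094; "delta_pos": the shift along the tool's x, y, z in m, a list of three; "rotation": the turn, a rotation vector about the tool's x, y, z in rad, a list of three. A call has 1 to 10 rows; each row is the pose to reach, as a shift and turn from the pose measured when the call began, along the tool's axes at that moment; what a row does not reach only later rows make up. A row lasts 1/8 s, in which the tool goes at most 62.5 mm and 10.7 degrees, less where a joint would pass 70% of its speed; a pose out of reach is approached as far as the arm can. A call with a gripper value outside its range is refused whole. The fingers move at their own pace and stop on an object; FORCE is the grip in N (left out, the last holds). Time passes only in rows, so rows that repeat a pose let the fingers close. It gives the time, the measured TCP pose, the force and the opening at its end, in the units of the state.
- manip.read_state(): the state, without advancing time (a new reading comes with each control period).
- manip.camera(name): name is "scene" or "top" or "wrist"; returns the picture (384x512x3 uint8, red, green, blue); there is no depth.
- manip.camera_model(name): a dict with "fx", "fy", "cx", "cy" (pixels), "cam_to_world" (4x4, takes a point from camera to world coordinates); the wrist camera has in their place "T_tool_cam" (4x4, takes a point from camera to tool coordinates, whose origin is the TCP and whose axes are the flange's). Camera axes: x right, y up, looking along -z (the intrinsics and any distortion apply to the point x, -y, -z); pixel columns grow to the right and rows downward; lengths in mm; the calibration is good to about 2 mm. A picture is of the moment at which its call begins: read the wrist's pose just before it. camera_model takes no time and is no camera call.
- manip.sign_off(): hands the job in, once; it reports no verdict.
The state is a dict: "clock": time; "joints": joint angles; "qd": joint speeds; "effort": joint torques, N m; "eef_pos": TCP position; "eef_rot": TCP orientation; "wrist_force": force on the tool from outside, world axes, zero at the start; "moment": the same for the moment, N m; "finger_gap": finger opening in mm.
Only numpy, scipy, OpenCV 4.12 (cv2) and the standard library are available. Lean on these libraries where they do the work, as an engineer would, in place of code of your own. Each camera call takes 0.05 s, during which the arm holds its last target.

## Working session

There is one attempt and no reset: what is moved stays moved. The work goes in short steps, Python scripts to look and compute and a shell command to move; the robot and the scene stay as the last step left them, time stands still between calls to the robot, and variables do not carry over. Pictures are saved under pics/ and viewed, and the job is handed in when it is done.

```bash
ls; mkdir -p pics; cat > look.py <<'E'
import sys,cv2,numpy as np
from cell import manip
E
python3 - <<'E'
from cell import manip
import cv2,numpy as np
np.set_printoptions(precision=4,suppress=True)
for n in ["scene","top","wrist"]:
    print(n,{k:(np.array(v) if isinstance(v,(list,np.ndarray)) else v) for k,v in manip.camera_model(n).items()})
    if n!="wrist":
        im=manip.camera(n); cv2.imwrite(f"pics/{n}0.png",im[:,:,::-1])
print(manip.read_state())
E
```

```text
pics
scene {'fx': 370.51407543617614, 'fy': 370.51407543617614, 'cx': 250.13527716697627, 'cy': 186.74088522260934, 'cam_to_world': array([[  -0.5258,   -0.6301,    0.5713, 1036.0384],
       [   0.8504,   -0.4036,    0.3375,  349.7352],
       [   0.0179,    0.6634,    0.7481,  782.4185],
       [   0.    ,    0.    ,    0.    ,    1.    ]])}
top {'fx': 358.0531631330586, 'fy': 358.0531631330586, 'cx': 257.22244520716765, 'cy': 188.28731982902872, 'cam_to_world': array([[  -0.0158,    0.988 ,   -0.1536,  317.5654],
       [  -0.9998,   -0.0134,    0.0167,    1.2893],
       [   0.0144,    0.1538,    0.988 , 1133.8207],
       [   0.    ,    0.    ,    0.    ,    1.    ]])}
wrist {'fx': 315.5536214941158, 'fy': 315.5536214941158, 'cx': 255.2692714769927, 'cy': 199.00767662676157, 'T_tool_cam': array([[  -0.0001,    0.9728,    0.2314,   66.5802],
       [   1.    ,   -0.0001,    0.0005,    1.3921],
       [   0.0005,    0.2314,   -0.9728, -179.621 ],
       [   0.    ,    0.    ,    0.    ,    1.    ]])}
{'clock': 0.1, 'joints': array([-1.3006,  0.3004,  1.5215, -0.    ,  1.3207, -0.0666]), 'qd': array([-0.0023,  0.0005, -0.0012, -0.001 ,  0.0014, -0.0004]), 'effort': array([  0.0005, -53.264 , -35.3287,   0.0709,   0.0235,  -0.0001]), 'eef_pos': array([ 181.6953, -518.8838,  204.9498]), 'eef_rot': array([-3.1406, -0.0001,  0.3368]), 'wrist_force': array([ 0.3523,  0.456 , -0.229 ]), 'moment': array([-0.0106, -0.0237,  0.0354]), 'finger_gap': 93.65371146876367}
```

View pics/scene0.png

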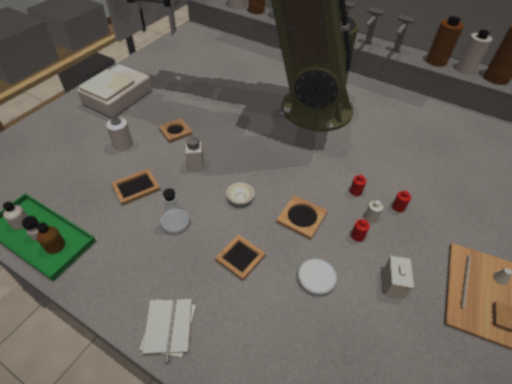

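View pics/top0.png

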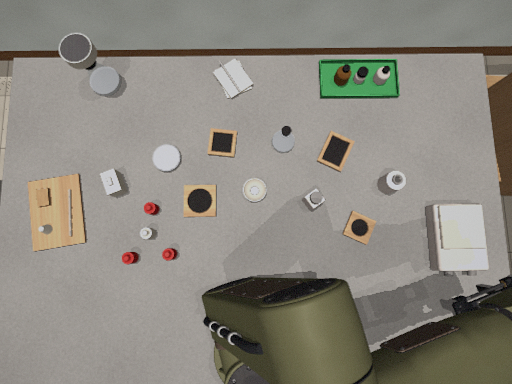

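Overview: in the top view, the staining jar is at (111,182), the weighing bottle at (146,233) among three red ones, the square bottle at (315,200) and the squeeze bottle at (396,180). The holders are square (222,142), large round (200,201), oblong (335,151) and small round (360,228); the flask is at (284,140). Next I'll measure.

```bash
cat > h.py <<'E'
import cv2,numpy as np
from cell import manip
np.set_printoptions(precision=3,suppress=True)
def ray(cam,u,v,z,T=None):
    m=manip.camera_model(cam); T=np.array(m["cam_to_world"]) if T is None else T
    d=np.array([(u-m["cx"])/m["fx"],-(v-m["cy"])/m["fy"],-1.]); d=T[:3,:3]@d; o=T[:3,3]
    return o+d*(z-o[2])/d[2]
def proj(cam,p,T=None):
    m=manip.camera_model(cam); T=np.array(m["cam_to_world"]) if T is None else T
    q=T[:3,:3].T@(np.array(p)-T[:3,3]); return np.array([m["cx"]+m["fx"]*q[0]/-q[2], m["cy"]-m["fy"]*q[1]/-q[2]])
E
python3 - <<'E'
from h import *
for n in ["top","scene"]:
    im=cv2.imread(f"pics/{n}0.png"); hsv=cv2.cvtColor(im,cv2.COLOR_BGR2HSV)
    m=cv2.inRange(hsv,(5,90,90),(25,255,255)) # wood
    c,_=cv2.findContours(m,cv2.RETR_EXTERNAL,cv2.CHAIN_APPROX_NONE)
    for k in c:
        k=cv2.convexHull(k); a=cv2.contourArea(k)
        if 150<a<3500:
            pts=np.array([ray(n,u,v,14)[:2] for u,v in k[:,0]],np.float32)
            r=cv2.minAreaRect(pts); print(n,k[:,0].mean(0),a,np.array(r[0]),np.array(r[1]),r[2])
    if n=="top":
        cv2.imwrite("pics/topL.png",cv2.resize(im[120:280,80:280],None,fx=4,fy=3.7,interpolation=cv2.INTER_CUBIC)[:600])
        cv2.imwrite("pics/topR.png",cv2.resize(im[110:260,250:430],None,fx=4,fy=4,interpolation=cv2.INTER_CUBIC))
    else:
        cv2.imwrite("pics/scL.png",cv2.resize(im[100:250,90:270],None,fx=4,fy=4,interpolation=cv2.INTER_CUBIC))
        cv2.imwrite("pics/scR.png",cv2.resize(im[160:310,260:440],None,fx=4,fy=4,interpolation=cv2.INTER_CUBIC))
E
```

```text
top [358.867 227.733] 641.0 [ 364.036 -332.751] [80.079 79.562] 64.5620346069336
top [197.714 205.571] 630.0 [450.33  163.988] [86.52  97.653] 0.8883402347564697
top [ 39.933 208.067] 1181.0 [420.719 652.38 ] [215.917  70.297] 9.009742736816406
top [ 70.538 206.538] 1560.0 [434.59  564.659] [217.519  72.355] 7.422959327697754
top [336.4   150.333] 831.5 [ 610.969 -271.005] [ 81.754 110.717] 63.383636474609375
top [221.167 144.417] 663.5 [643.699  93.5  ] [84.083 86.422] 83.7811508178711
scene [242.071 257.571] 1184.0 [648.729  98.264] [87.624 89.278] 83.01673126220703
scene [304.733 215.867] 1236.0 [461.793 168.511] [100.37 105.97] 89.89241027832031
scene [138.312 182.438] 927.0 [ 615.228 -267.867] [ 88.407 109.062] 63.28475570678711
scene [174.5   128.833] 434.0 [ 369.142 -329.071] [87.239 82.303] 63.911048889160156
scene [ 38.25  106.625] 175.0 [ 538.909 -788.729] [ 14.476 235.271] 89.95947265625
scene [80.364 50.909] 2189.0 [ 265.938 -971.769] [609.664 128.598] 0.8679381012916565
```

View pics/topL.png

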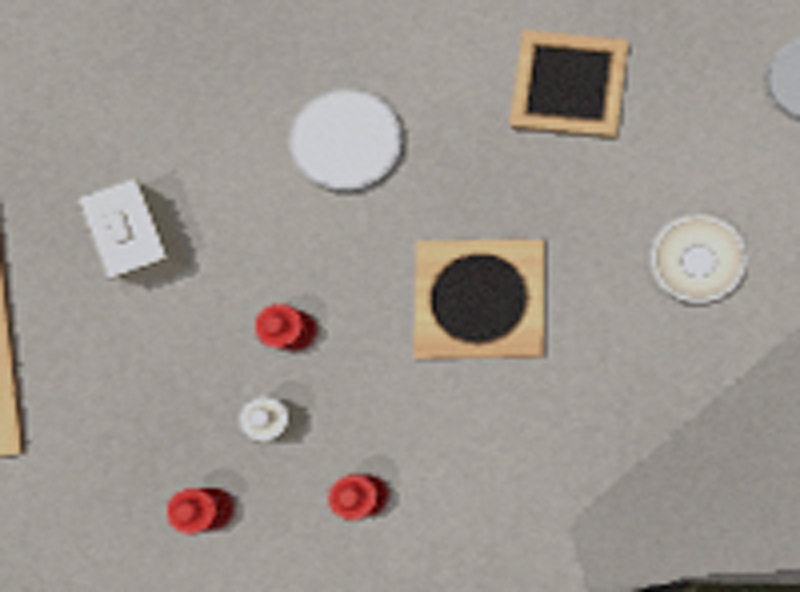

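View pics/topR.png

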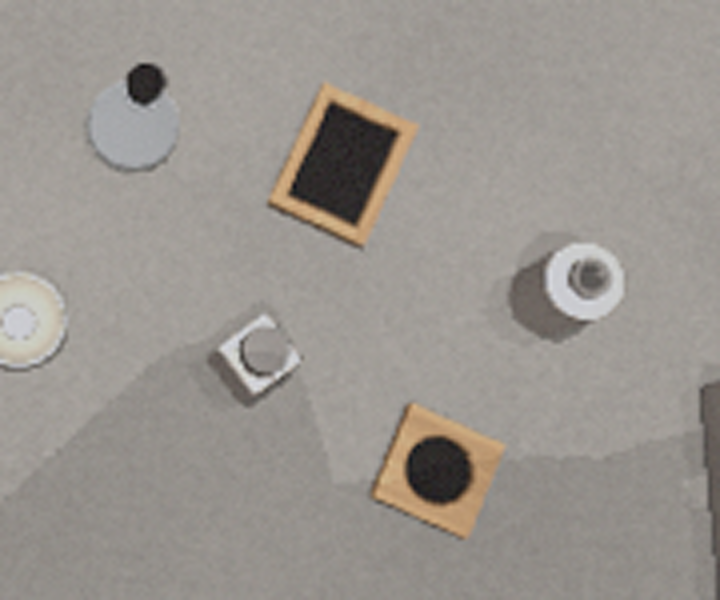

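View pics/scL.png

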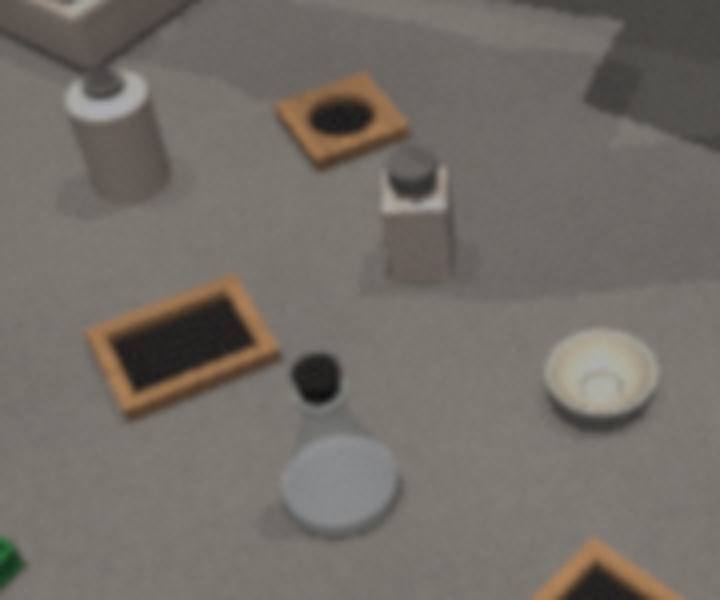

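View pics/scR.png

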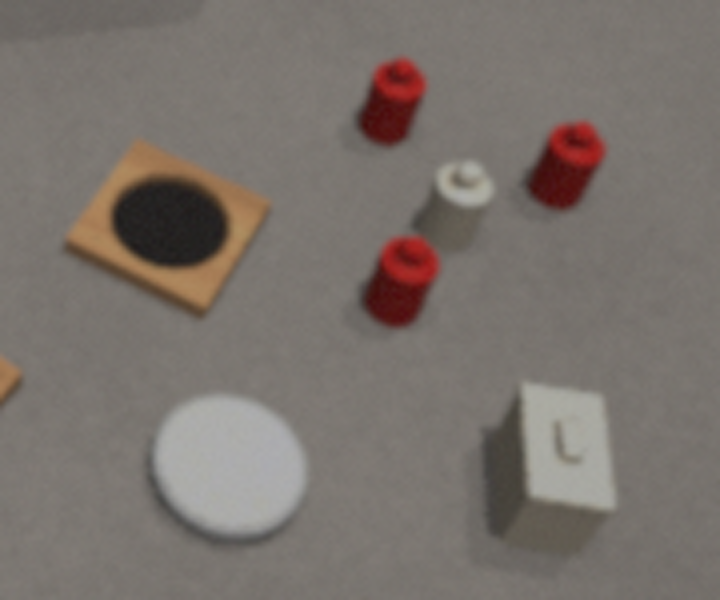

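```bash
python3 - <<'E'
from h import *
L=lambda x,y:(80+x/4-.3,120+y/3.7-.3); R=lambda x,y:(250+x/4-.3,110+y/4-.3)
SL=lambda x,y:(90+x/4-.3,100+y/4-.3); SR=lambda x,y:(260+x/4-.3,160+y/4-.3)
def p(n,cam,f,pts,z):
    q=np.array([ray(cam,*f(*a),z)[:2] for a in pts]); r=''
    if len(q)==4:
        e=np.roll(q,-1,0)-q; r=[(round(float(np.hypot(*d))),round(float(np.degrees(np.arctan2(d[1],d[0])))%90,1)) for d in e]
    print(n,cam,q.mean(0),r)
p('jar','top',L,[(80,200),(137,180),(165,263),(110,278)],61)
p('jar','scene',SR,[(522,382),(604,395),(615,506),(528,500)],61)
p('weigh','top',L,[(263,419)],50); p('weigh','scene',SR,[(464,188)],50)
for i in [(277,327),(192,511),(352,497)]: p('red','top',L,[i],50)
p('sqz','top',R,[(585,281)],80); p('sqz','scene',SL,[(107,100)],80)
p('sq','top',R,[(264,312),(300,358),(251,392),(212,352)],72)
p('lr','top',L,[(416,240),(545,240),(545,356),(415,356)],14)
p('lrhole','top',L,[(479,298)],14)
p('lr','scene',SR,[(140,141),(270,203),(203,303),(66,241)],14)
p('flask','top',R,[(146,83)],120);p('flask','scene',SL,[(318,370)],120)
E
```

```text
jar top [509.951 426.614] [(45, 21.0), (73, 19.2), (42, 16.2), (70, 21.6)]
jar scene [515.289 431.713] [(45, 21.6), (69, 20.3), (46, 27.9), (74, 20.0)]
weigh top [355.358 319.592] 
weigh scene [362.165 323.741] 
red top [429.899 311.439] 
red top [283.083 369.542] 
red top [292.188 251.861] 
sqz top [ 501.04  -434.015] 
sqz scene [ 504.274 -427.448] 
sq top [ 450.678 -185.914] [(44, 36.0), (45, 33.5), (41, 42.7), (50, 36.5)]
lr top [456.396 163.511] [(102, 89.2), (99, 0.1), (101, 89.2), (99, 0.4)]
lrhole top [456.075 164.522] 
lr scene [458.964 168.4  ] [(97, 89.1), (95, 88.1), (95, 2.4), (101, 89.1)]
flask top [ 646.235 -103.827] 
flask scene [ 647.167 -100.149]
```

```bash
cat >> h.py <<'E'
from scipy.spatial.transform import Rotation as Ro
def to(x,y,z,yaw):
    s=manip.read_state(); R=Ro.from_euler('xyz',s["eef_rot"]); p=np.array(s["eef_pos"])
    d=R.inv().apply(np.array([x,y,z])-p)/1000
    rv=(R.inv()*Ro.from_euler('xyz',[np.pi,0,yaw])).as_rotvec()
    print("t",round(s["clock"],2),"at",p,np.array(s["eef_rot"]),"gap",round(s["finger_gap"],1),"F",np.array(s["wrist_force"]))
    print("delta",d.round(4),"rot",rv.round(3),"rows>=",np.linalg.norm(d)/.0625,np.degrees(np.linalg.norm(rv))/10.7)
def wrist(name,z=None,s=2):
    st=manip.read_state(); im=manip.camera("wrist")[:,:,::-1].copy()
    T=np.eye(4);T[:3,:3]=Ro.from_euler('xyz',st["eef_rot"]).as_matrix();T[:3,3]=st["eef_pos"]
    T=T@np.array(manip.camera_model("wrist")["T_tool_cam"]); np.save(f"pics/{name}.npy",T)
    cv2.imwrite(f"pics/{name}_raw.png",im); cv2.imwrite(f"pics/{name}.png",cv2.resize(im,None,fx=1.5,fy=1.5,interpolation=cv2.INTER_CUBIC))
def wray(name,u,v,z): # pixel in the 1.5x picture
    return ray("wrist",u/1.5,v/1.5,z,np.load(f"pics/{name}.npy"))[:2]
E
python3 -c "
from h import *
to(502,-431,205,.3368)"
python3 -m pendant '[{"claw":0.094,"delta_pos":[0.332,0.023,0],"rotation":[0,0,0]},{"claw":0.094,"delta_pos":[0.332,0.023,0],"rotation":[0,0,0]},{"claw":0.094,"delta_pos":[0.332,0.023,0],"rotation":[0,0,0]},{"claw":0.094,"delta_pos":[0.332,0.023,0],"rotation":[0,0,0]},{"claw":0.094,"delta_pos":[0.332,0.023,0],"rotation":[0,0,0]},{"claw":0.094,"delta_pos":[0.332,0.023,0],"rotation":[0,0,0]},{"claw":0.094,"delta_pos":[0.332,0.023,0],"rotation":[0,0,0]},{"claw":0.094,"delta_pos":[0.332,0.023,0],"rotation":[0,0,0]}]'
python3 -c "
from h import *
wrist('w1'); to(502,-431,205,.3368)"
```

```text
t 0.1 at [ 181.695 -518.884  204.95 ] [-3.141 -0.     0.337] gap 93.7 F [ 0.352  0.456 -0.229]
delta [ 0.331  0.023 -0.   ] rot [-0.001 -0.    -0.   ] rows>= 5.314280288394378 0.005454399944391251
clock: 1.1
eef_pos: [501.6, -431.3, 204.8]
eef_rot: [-3.14, 0.0, 0.336]
wrist_force: [-0.3, 0.5, -0.9]
finger_gap: 93.9
t 1.15 at [ 501.506 -431.503  205.041] [-3.141  0.     0.336] gap 93.9 F [ 0.232 -0.491  0.271]
delta [ 0.001 -0.     0.   ] rot [-0.001  0.    -0.001] rows>= 0.01130770120899928 0.008822688735630762
```

View pics/w1.png

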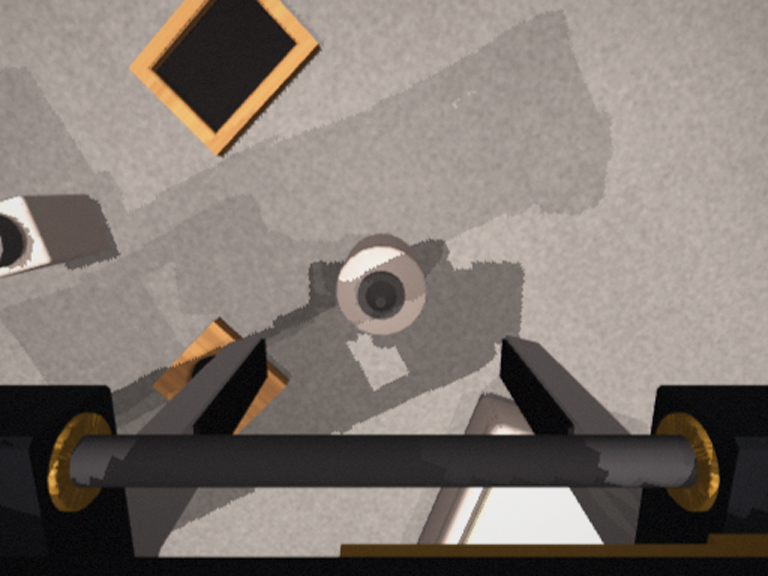

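The picture shows the squeeze bottle shoulder circle at about (381,290) between the fingers, and a white box at bottom right. I'll turn the jaws away from the box.

```bash
python3 -c "
from h import *
print(wray('w1',381,290,80), wray('w1',381,293,112), wray('w1',225,75,14))
to(502,-431,205,1.34)"
```

```text
[ 501.469 -431.172] [ 506.448 -429.637] [ 600.787 -276.684]
t 1.15 at [ 501.506 -431.503  205.041] [-3.141  0.     0.336] gap 93.9 F [ 0.232 -0.491  0.271]
delta [ 0.001 -0.     0.   ] rot [-0.001 -0.    -1.004] rows>= 0.01130770120899928 5.378598489222118
```

```bash
python3 -m pendant '[{"claw":0.094,"delta_pos":[0.001,0,0],"rotation":[0,0,-0.18]},{"claw":0.094,"delta_pos":[0.001,0,0],"rotation":[0,0,-0.36]},{"claw":0.094,"delta_pos":[0.001,0,0],"rotation":[0,0,-0.54]},{"claw":0.094,"delta_pos":[0.001,0,0],"rotation":[0,0,-0.72]},{"claw":0.094,"delta_pos":[0.001,0,0.0],"rotation":[0,0,-0.9]},{"claw":0.094,"delta_pos":[0.001,0,0.02],"rotation":[0,0,-1.0]},{"claw":0.094,"delta_pos":[0.001,0,0.06],"rotation":[0,0,-1.0]},{"claw":0.094,"delta_pos":[0.001,0,0.11],"rotation":[0,0,-1.0]},{"claw":0.094,"delta_pos":[0.001,0,0.154],"rotation":[0,0,-1.0]},{"claw":0.094,"delta_pos":[0.001,0,0.154],"rotation":[0,0,-1.0]}]' 20
python3 -c "
from h import *
wrist('w2'); to(502,-430.5,51,1.34)"
```

```text
clock: 2.4
eef_pos: [500.2, -430.5, 48.4]
eef_rot: [-3.136, -0.004, 1.334]
wrist_force: [-0.0, -1.1, 0.2]
finger_gap: 93.8
t 2.45 at [ 501.48  -431.461   51.304] [-3.14  -0.001  1.334] gap 93.9 F [0.01  0.246 1.124]
delta [0.001 0.    0.   ] rot [-0.002 -0.001 -0.006] rows>= 0.01814766299502433 0.03209988652071287
```

View pics/w2.png

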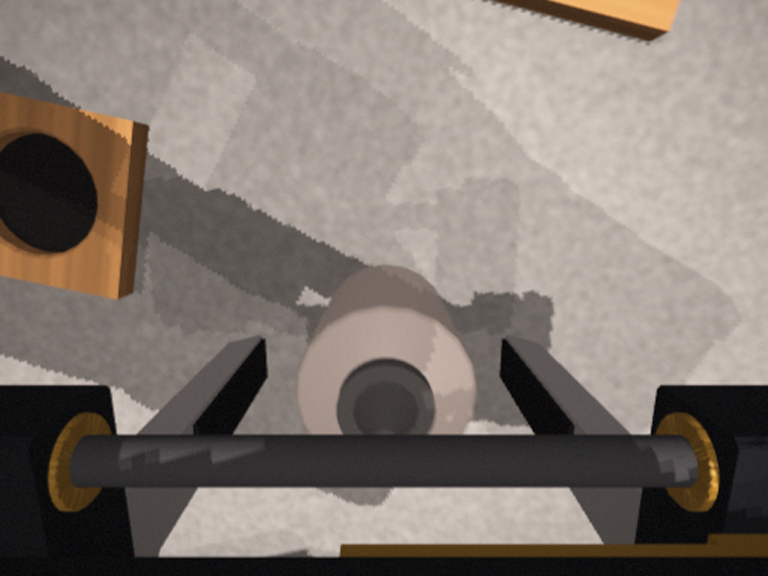

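Bottle is centred between the fingers (collar at (386,400)). Close.

```bash
python3 -c "
from h import *
print(wray('w2',387,388,80))"
python3 -m pendant '[{"claw":0.05,"delta_pos":[0,0,0],"rotation":[0,0,0]},{"claw":0.05,"delta_pos":[0,0,0],"rotation":[0,0,0]},{"claw":0.05,"delta_pos":[0,0,0],"rotation":[0,0,0]},{"claw":0.05,"delta_pos":[0,0,0],"rotation":[0,0,0]},{"claw":0.05,"delta_pos":[0,0,0],"rotation":[0,0,0]},{"claw":0.05,"delta_pos":[0,0,0],"rotation":[0,0,0]},{"claw":0.05,"delta_pos":[0,0,0],"rotation":[0,0,0]},{"claw":0.05,"delta_pos":[0,0,0],"rotation":[0,0,0]}]' 20
```

```text
[ 501.938 -431.585]
clock: 3.45
eef_pos: [501.6, -431.6, 51.8]
eef_rot: [-3.14, -0.001, 1.334]
wrist_force: [-1.3, 0.4, 5.2]
finger_gap: 59.9
```

```bash
python3 -m pendant '[{"claw":0.05,"delta_pos":[0,0,-0.01],"rotation":[0,0,0]},{"claw":0.05,"delta_pos":[0,0,-0.03],"rotation":[0,0,0]},{"claw":0.05,"delta_pos":[0,0,-0.06],"rotation":[0,0,0]},{"claw":0.05,"delta_pos":[0,0,-0.1],"rotation":[0,0,0]},{"claw":0.05,"delta_pos":[0,0,-0.13],"rotation":[0,0,0]},{"claw":0.05,"delta_pos":[0,0,-0.15],"rotation":[0,0,0]},{"claw":0.05,"delta_pos":[0,0,-0.15],"rotation":[0,0,0]}]'
python3 -c "
from h import *
to(457.5,166,205,1.334)"
```

```text
clock: 4.32
eef_pos: [502.2, -432.1, 204.4]
eef_rot: [3.14, 0.001, 1.335]
wrist_force: [-0.7, -0.5, -2.9]
finger_gap: 59.7
t 4.33 at [ 502.171 -432.132  204.398] [3.14  0.001 1.335] gap 59.7 F [-0.7   -0.466 -2.941]
delta [ 0.571 -0.183 -0.001] rot [0.002 0.001 0.001] rows>= 9.596776747921146 0.011328702188884657
```

```bash
python3 -m pendant '[{"claw":0.05,"delta_pos":[0.02,-0.0064,0],"rotation":[0,0,0]},{"claw":0.05,"delta_pos":[0.06,-0.0192,0],"rotation":[0,0,0]},{"claw":0.05,"delta_pos":[0.11,-0.0353,0],"rotation":[0,0,0]},{"claw":0.05,"delta_pos":[0.16,-0.0513,0],"rotation":[0,0,0]},{"claw":0.05,"delta_pos":[0.21,-0.0673,0],"rotation":[0,0,0]},{"claw":0.05,"delta_pos":[0.26,-0.0833,0],"rotation":[0,0,0]},{"claw":0.05,"delta_pos":[0.31,-0.0994,0],"rotation":[0,0,0]},{"claw":0.05,"delta_pos":[0.36,-0.1154,0],"rotation":[0,0,0]},{"claw":0.05,"delta_pos":[0.4,-0.1282,0],"rotation":[0,0,0]},{"claw":0.05,"delta_pos":[0.42,-0.1346,0],"rotation":[0,0,0]}]'
python3 -c "
from h import *
wrist('w3'); to(457.5,166,205,1.334)"
```

```text
clock: 5.58
eef_pos: [468.9, 9.6, 203.4]
eef_rot: [3.14, 0.001, 1.336]
wrist_force: [-0.6, -0.0, -1.6]
finger_gap: 59.5
t 5.62 at [468.87   10.747 203.368] [3.141 0.    1.337] gap 59.5 F [-0.438  1.636 -2.104]
delta [ 0.148 -0.047 -0.002] rot [0.001 0.    0.003] rows>= 2.490833450189754 0.014577068021949507
```

View pics/w3.png

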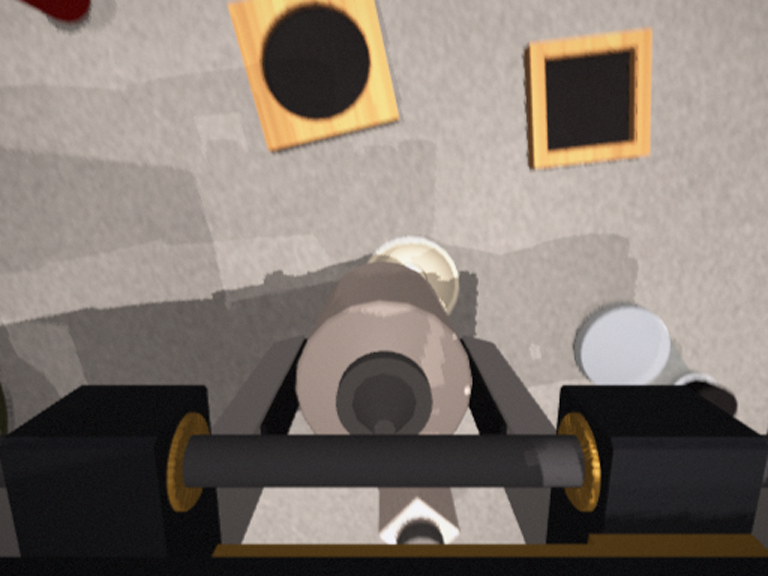

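The large round recess is centred at (316,61), and the square holder's outer top is near (530,43)–(651,152).

```bash
python3 -c "
from h import *
print(wray('w3',316,61,14), wray('w3',591,98,14))
a=cv2.imread('pics/w3_raw.png'); g=cv2.cvtColor(a,cv2.COLOR_BGR2GRAY)
m=(g<55).astype('uint8')
c,_=cv2.findContours(m,cv2.RETR_EXTERNAL,cv2.CHAIN_APPROX_NONE)
for k in c:
  if cv2.contourArea(k)>1500:
    q=np.array([wray('w3',*(1.5*p[0]),14) for p in k],np.float32); print(k[:,0].min(0)*1.5,k[:,0].max(0)*1.5,cv2.minAreaRect(q))
"
```

```text
[458.634 168.723] [646.895  98.41 ]
[  0. 339.] [766.5 574.5] ((431.2903137207031, -157.7091827392578), (230.31121826171875, 713.8553466796875), 76.42864990234375)
[546.   52.5] [628.5 147. ] ((644.2261962890625, 97.28468322753906), (59.85679626464844, 59.60737991333008), 83.19391632080078)
[262.5   6. ] [367.5 115.5] ((457.7225036621094, 168.197021484375), (71.94120025634766, 75.24678802490234), 76.57878112792969)
```

```bash
python3 -c "
from h import *
to(458,167.5,57,1.334)"
python3 -m pendant '[{"claw":0.05,"delta_pos":[0.03,-0.0095,0],"rotation":[0,0,0]},{"claw":0.05,"delta_pos":[0.08,-0.0255,0],"rotation":[0,0,0]},{"claw":0.05,"delta_pos":[0.13,-0.041,0],"rotation":[0,0,0]},{"claw":0.05,"delta_pos":[0.15,-0.0473,0],"rotation":[0,0,0]},{"claw":0.05,"delta_pos":[0.15,-0.0473,0.02],"rotation":[0,0,0]},{"claw":0.05,"delta_pos":[0.15,-0.0473,0.06],"rotation":[0,0,0]},{"claw":0.05,"delta_pos":[0.15,-0.0473,0.1],"rotation":[0,0,0]},{"claw":0.05,"delta_pos":[0.15,-0.0473,0.12],"rotation":[0,0,0]},{"claw":0.05,"delta_pos":[0.15,-0.0473,0.12],"rotation":[0,0,0]}]'
python3 -c "
from h import *
wrist('w4'); to(458,167.5,57,1.334)"
```

```text
t 5.62 at [468.87   10.747 203.368] [3.141 0.    1.337] gap 59.5 F [-0.438  1.636 -2.104]
delta [ 0.15  -0.047  0.146] rot [0.001 0.    0.003] rows>= 3.435833327789606 0.014577068021949507
clock: 6.75
eef_pos: [456.9, 167.0, 81.9]
eef_rot: [-3.14, 0.002, 1.336]
wrist_force: [-0.0, 1.0, -1.2]
finger_gap: 59.7
t 6.8 at [457.627 167.277  83.139] [3.142 0.001 1.336] gap 59.8 F [ 0.957 -1.03  -1.559]
delta [0.    0.    0.026] rot [0.    0.001 0.002] rows>= 0.4182758911685917 0.013553713378780084
```

View pics/w4.png

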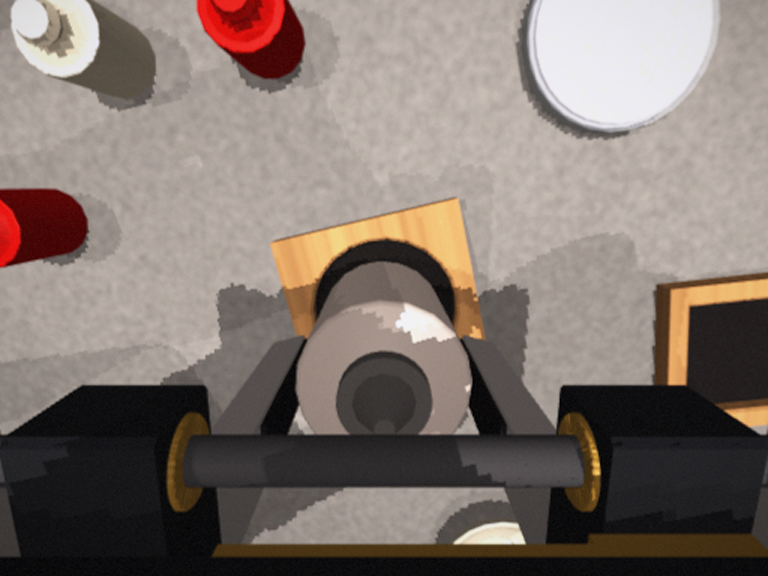

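The bottle base sits centred over the recess (ring from 315 to 455 px). Lowering.

```bash
python3 -m pendant '[{"claw":0.05,"delta_pos":[0,0,0.01],"rotation":[0,0,0]},{"claw":0.05,"delta_pos":[0,0,0.018],"rotation":[0,0,0]},{"claw":0.05,"delta_pos":[0,0,0.022],"rotation":[0,0,0]},{"claw":0.05,"delta_pos":[0,0,0.024],"rotation":[0,0,0]},{"claw":0.05,"delta_pos":[0,0,0.025],"rotation":[0,0,0]},{"claw":0.05,"delta_pos":[0,0,0.026],"rotation":[0,0,0]},{"claw":0.05,"delta_pos":[0,0,0.027],"rotation":[0,0,0]},{"claw":0.05,"delta_pos":[0,0,0.0275],"rotation":[0,0,0]},{"claw":0.05,"delta_pos":[0,0,0.0275],"rotation":[0,0,0]}]'
```

```text
clock: 7.92
eef_pos: [457.6, 167.3, 55.8]
eef_rot: [3.142, 0.001, 1.336]
wrist_force: [-2.4, 0.6, 0.2]
finger_gap: 59.6
```

```bash
python3 -m pendant '[{"claw":0.05,"delta_pos":[0,0,0.0005],"rotation":[0,0,0]},{"claw":0.05,"delta_pos":[0,0,0.001],"rotation":[0,0,0]},{"claw":0.05,"delta_pos":[0,0,0.001],"rotation":[0,0,0]}]'
```

```text
clock: 8.3
eef_pos: [457.7, 167.4, 55.7]
eef_rot: [3.141, 0.001, 1.336]
wrist_force: [-6.4, -1.8, 14.0]
finger_gap: 60.0
```

Contact (14 N). Release gradually, then rise.

```bash
python3 -m pendant '[{"claw":0.06,"delta_pos":[0,0,-0.0005],"rotation":[0,0,0]},{"claw":0.064,"delta_pos":[0,0,-0.0005],"rotation":[0,0,0]},{"claw":0.07,"delta_pos":[0,0,-0.0005],"rotation":[0,0,0]},{"claw":0.08,"delta_pos":[0,0,-0.0005],"rotation":[0,0,0]},{"claw":0.09,"delta_pos":[0,0,-0.0005],"rotation":[0,0,0]},{"claw":0.09,"delta_pos":[0,0,-0.0005],"rotation":[0,0,0]},{"claw":0.09,"delta_pos":[0,0,-0.03],"rotation":[0,0,0]},{"claw":0.09,"delta_pos":[0,0,-0.09],"rotation":[0,0,0]},{"claw":0.09,"delta_pos":[0,0,-0.15],"rotation":[0,0,0]},{"claw":0.09,"delta_pos":[0,0,-0.15],"rotation":[0,0,0]}]'
python3 -c "
from h import *
wrist('w5'); to(362,323,200,1.334)"
```

```text
clock: 9.55
eef_pos: [459.2, 167.9, 209.9]
eef_rot: [3.134, -0.003, 1.337]
wrist_force: [-0.8, 0.9, -2.1]
finger_gap: 89.9
t 9.6 at [458.204 167.62  207.035] [ 3.138 -0.001  1.336] gap 89.9 F [ 0.324  0.216 -0.67 ]
delta [ 0.129 -0.13   0.007] rot [ 0.003 -0.001  0.002] rows>= 2.926186767003812 0.02249225353521921
```

View pics/w5.png

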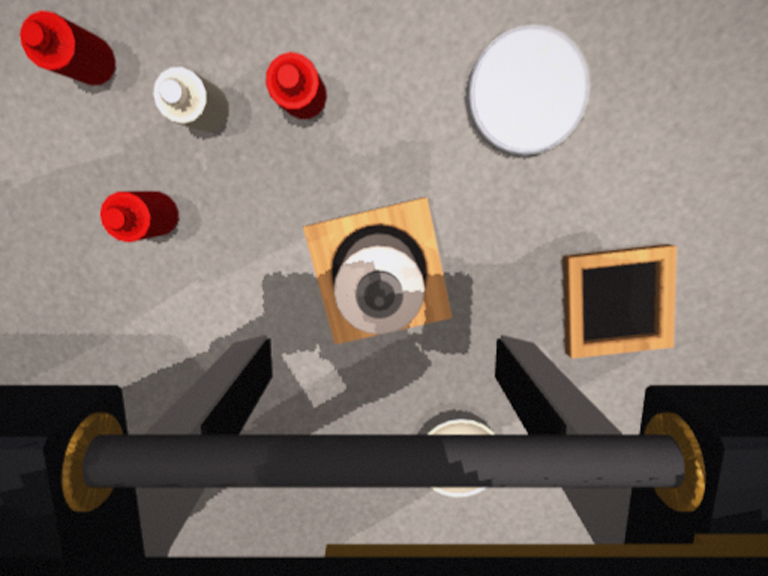

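Squeeze bottle stands in its recess, shoulder circle at (380,290). The weighing bottle's rim is at (180,96), with reds at (290,83), (128,215) and (48,42).

```bash
python3 -c "
from h import *
print('sqz',wray('w5',380,289,84),wray('w5',380,293,116))
print(wray('w5',180,96,50),wray('w5',173,92,64))
for a in [(294,84),(131,215),(48,42)]: print(wray('w5',*a,50))
to(359,321,200,.1)"
```

```text
sqz [458.727 167.822] [459.685 172.135]
[358.05  320.097] [359.242 319.743]
[434.053 309.727]
[298.93  253.655]
[285.506 371.007]
t 9.6 at [458.204 167.62  207.035] [ 3.138 -0.001  1.336] gap 89.9 F [ 0.324  0.216 -0.67 ]
delta [ 0.126 -0.132  0.007] rot [ 0.002 -0.003  1.236] rows>= 2.924817500927763 6.620771023129634
```

```bash
python3 -m pendant '[{"claw":0.07,"delta_pos":[0.025,-0.0265,0.0],"rotation":[0,0,0.18]},{"claw":0.07,"delta_pos":[0.06,-0.064,0.0],"rotation":[0,0,0.36]},{"claw":0.07,"delta_pos":[0.1,-0.106,0.0],"rotation":[0,0,0.54]},{"claw":0.07,"delta_pos":[0.125,-0.132,0.0],"rotation":[0,0,0.72]},{"claw":0.07,"delta_pos":[0.125,-0.132,0.0],"rotation":[0,0,0.9]},{"claw":0.07,"delta_pos":[0.125,-0.132,0.0],"rotation":[0,0,1.08]},{"claw":0.07,"delta_pos":[0.125,-0.132,0.0],"rotation":[0,0,1.236]},{"claw":0.07,"delta_pos":[0.125,-0.132,0.0],"rotation":[0,0,1.236]}]'
python3 -c "
from h import *
wrist('w6'); to(358.5,320,15,.1)"
```

```text
clock: 10.6
eef_pos: [358.4, 319.6, 205.3]
eef_rot: [3.14, -0.001, 0.101]
wrist_force: [-0.3, -0.3, -0.4]
finger_gap: 70.0
t 10.65 at [358.518 319.58  205.537] [ 3.141 -0.002  0.104] gap 70.0 F [-0.246  0.889  0.476]
delta [-0.    -0.001  0.191] rot [ 0.001 -0.002  0.004] rows>= 3.0485992515310296 0.023723583235697662
```

View pics/w6.png

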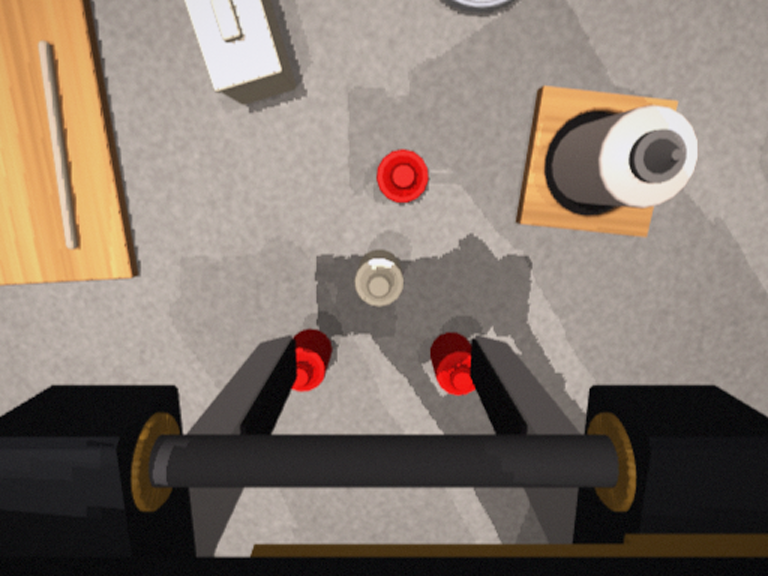

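Weighing bottle's rim at (379,282); reds are well clear of the finger positions.

```bash
python3 -c "
from h import *
print(wray('w6',379,282,50),wray('w6',378,287,64))"
python3 -m pendant '[{"claw":0.07,"delta_pos":[0,0,0.04],"rotation":[0,0,0]},{"claw":0.07,"delta_pos":[0,0,0.09],"rotation":[0,0,0]},{"claw":0.07,"delta_pos":[0,0,0.14],"rotation":[0,0,0]},{"claw":0.07,"delta_pos":[0,0,0.175],"rotation":[0,0,0]},{"claw":0.07,"delta_pos":[0,0,0.19],"rotation":[0,0,0]},{"claw":0.07,"delta_pos":[0,0,0.19],"rotation":[0,0,0]},{"claw":0.07,"delta_pos":[0,0,0.19],"rotation":[0,0,0]}]'
python3 -c "
from h import *
wrist('w7'); to(358.5,320,15,.1)"
```

```text
[357.944 320.926] [357.158 321.436]
clock: 11.52
eef_pos: [359.5, 319.9, 16.8]
eef_rot: [3.141, -0.003, 0.105]
wrist_force: [-0.0, 0.2, -0.4]
finger_gap: 70.0
t 11.57 at [359.485 319.891  16.809] [-3.142 -0.004  0.105] gap 69.9 F [ 0.188  0.287 -0.351]
delta [-0.001 -0.     0.002] rot [-0.    -0.004  0.005] rows>= 0.03300270178923677 0.030744804742034205
```

View pics/w7.png

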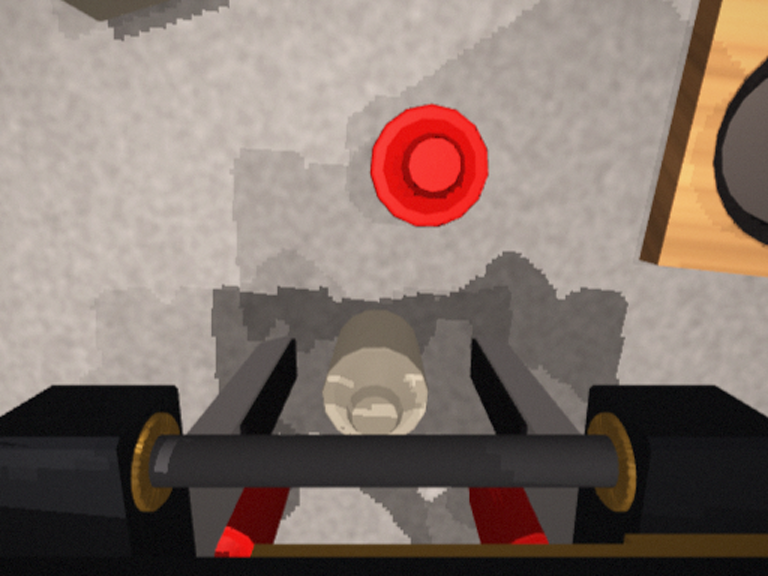

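```bash
python3 -m pendant '[{"claw":0.06,"delta_pos":[-0.001,0,0.001],"rotation":[0,-0.004,0]},{"claw":0.05,"delta_pos":[-0.001,0,0.001],"rotation":[0,-0.004,0]},{"claw":0.04,"delta_pos":[-0.001,0,0.001],"rotation":[0,-0.004,0]},{"claw":0.026,"delta_pos":[-0.001,0,0.001],"rotation":[0,-0.004,0]},{"claw":0.026,"delta_pos":[-0.001,0,0.001],"rotation":[0,-0.004,0]},{"claw":0.026,"delta_pos":[-0.001,0,0.001],"rotation":[0,-0.004,0]},{"claw":0.026,"delta_pos":[-0.001,0,0.001],"rotation":[0,-0.004,0]}]' 15
python3 -m pendant '[{"claw":0.026,"delta_pos":[0,0,-0.01],"rotation":[0,0,0]},{"claw":0.026,"delta_pos":[0,0,-0.03],"rotation":[0,0,0]},{"claw":0.026,"delta_pos":[0,0,-0.065],"rotation":[0,0,0]},{"claw":0.026,"delta_pos":[0,0,-0.105],"rotation":[0,0,0]},{"claw":0.026,"delta_pos":[0,0,-0.14],"rotation":[0,0,0]},{"claw":0.026,"delta_pos":[0,0,-0.16],"rotation":[0,0,0]},{"claw":0.026,"delta_pos":[0,0,-0.16],"rotation":[0,0,0]}]'
python3 -c "
from h import *
to(366.5,-331,176,.1)"
```

```text
clock: 12.45
eef_pos: [358.6, 319.9, 15.9]
eef_rot: [-3.141, 0.0, 0.105]
wrist_force: [0.1, 1.0, 3.2]
finger_gap: 35.4
clock: 13.32
eef_pos: [359.0, 320.1, 177.3]
eef_rot: [-3.14, -0.002, 0.105]
wrist_force: [0.2, 0.2, -1.3]
finger_gap: 35.8
t 13.32 at [358.966 320.092 177.313] [-3.14  -0.002  0.105] gap 35.8 F [ 0.171  0.202 -1.334]
delta [-0.06   0.648  0.   ] rot [-0.002 -0.002  0.005] rows>= 10.418196164027979 0.028200309705251846
```

```bash
python3 -m pendant '[{"claw":0.026,"delta_pos":[-0.002,0.02,0],"rotation":[0,0,0]},{"claw":0.026,"delta_pos":[-0.006,0.06,0],"rotation":[0,0,0]},{"claw":0.026,"delta_pos":[-0.01,0.11,0],"rotation":[0,0,0]},{"claw":0.026,"delta_pos":[-0.015,0.16,0],"rotation":[0,0,0]},{"claw":0.026,"delta_pos":[-0.02,0.21,0],"rotation":[0,0,0]},{"claw":0.026,"delta_pos":[-0.024,0.26,0],"rotation":[0,0,0]},{"claw":0.026,"delta_pos":[-0.028,0.31,0],"rotation":[0,0,0]},{"claw":0.026,"delta_pos":[-0.033,0.36,0],"rotation":[0,0,0]},{"claw":0.026,"delta_pos":[-0.038,0.41,0],"rotation":[0,0,0]},{"claw":0.026,"delta_pos":[-0.042,0.45,0],"rotation":[0,0,0]}]'
python3 -c "
from h import *
to(366.5,-331,176,.1)"
```

```text
clock: 14.58
eef_pos: [362.6, -133.9, 175.6]
eef_rot: [-3.139, -0.001, 0.103]
wrist_force: [0.9, 1.3, -0.7]
finger_gap: 35.7
t 14.57 at [ 362.602 -133.879  175.607] [-3.139 -0.001  0.103] gap 35.7 F [ 0.942  1.321 -0.709]
delta [-0.016  0.197 -0.001] rot [-0.002 -0.001  0.003] rows>= 3.1545663705054987 0.021397855802604795
```

```bash
python3 -m pendant '[{"claw":0.026,"delta_pos":[-0.004,0.045,0],"rotation":[0,0,0]},{"claw":0.026,"delta_pos":[-0.008,0.095,0],"rotation":[0,0,0]},{"claw":0.026,"delta_pos":[-0.012,0.145,0],"rotation":[0,0,0]},{"claw":0.026,"delta_pos":[-0.016,0.185,0],"rotation":[0,0,0]},{"claw":0.026,"delta_pos":[-0.016,0.197,0],"rotation":[0,0,0]},{"claw":0.026,"delta_pos":[-0.016,0.197,0],"rotation":[0,0,0]}]'
python3 -c "
from h import *
wrist('w8'); to(366.5,-331,50,.1)"
```

```text
clock: 15.32
eef_pos: [366.2, -331.3, 174.4]
eef_rot: [-3.138, 0.0, 0.102]
wrist_force: [-0.2, 0.4, -1.0]
finger_gap: 35.8
t 15.38 at [ 366.458 -330.719  174.635] [-3.138 -0.     0.103] gap 36.3 F [ 1.079  0.196 -0.621]
delta [0.    0.001 0.125] rot [-0.003 -0.     0.003] rows>= 1.994165213223274 0.02432838527204679
```

View pics/w8.png

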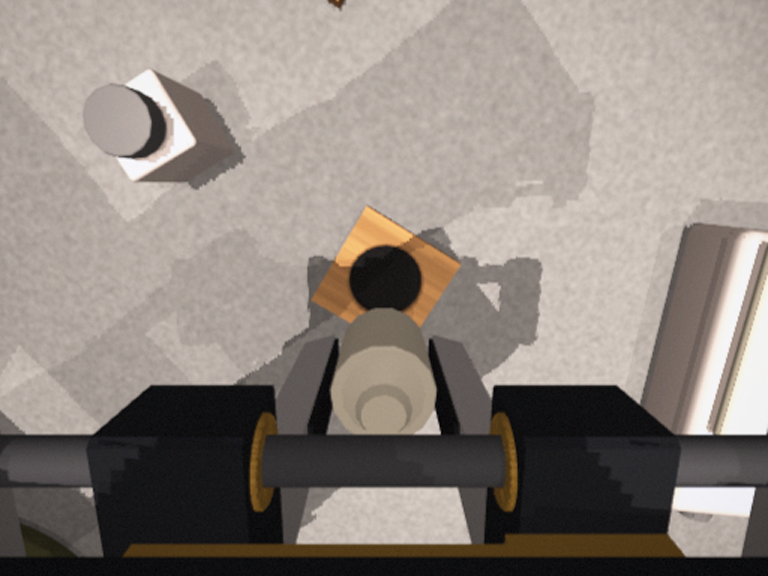

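Recess centre at about (385,279).

```bash
python3 -c "
from h import *
print(wray('w8',385,279,14))
# square bottle top corners
q=np.array([wray('w8',*a,72) for a in [(151,69),(197,145),(136,181)]]);print(q,(q[0]+q[2])/2); e=np.diff(q,axis=0);print(np.degrees(np.arctan2(e[:,1],e[:,0]))%90,np.hypot(*e.T))
to(366.5,-331,50,.1)"
```

```text
[ 367.016 -333.408]
[[ 482.002 -192.084]
 [ 444.523 -217.752]
 [ 420.932 -182.751]] [ 451.467 -187.418]
[34.406 33.981] [45.426 42.209]
t 15.38 at [ 366.458 -330.719  174.635] [-3.138 -0.     0.103] gap 36.3 F [ 1.079  0.196 -0.621]
delta [0.    0.001 0.125] rot [-0.003 -0.     0.003] rows>= 1.994165213223274 0.02432838527204679
```

```bash
python3 -m pendant '[{"claw":0.026,"delta_pos":[0,0.0015,0.03],"rotation":[-0.003,0,0]},{"claw":0.026,"delta_pos":[0,0.0015,0.075],"rotation":[-0.003,0,0]},{"claw":0.026,"delta_pos":[0,0.0015,0.115],"rotation":[-0.003,0,0]},{"claw":0.026,"delta_pos":[0,0.0015,0.14],"rotation":[-0.003,0,0]},{"claw":0.026,"delta_pos":[0,0.0015,0.148],"rotation":[-0.003,0,0]},{"claw":0.026,"delta_pos":[0,0.0015,0.151],"rotation":[-0.003,0,0]},{"claw":0.026,"delta_pos":[0,0.0015,0.1525],"rotation":[-0.003,0,0]},{"claw":0.026,"delta_pos":[0,0.0015,0.1535],"rotation":[-0.003,0,0]},{"claw":0.026,"delta_pos":[0,0.0015,0.1535],"rotation":[-0.003,0,0]}]'
python3 -c "
from h import *
wrist('w9'); to(366.5,-332,19.9,.1)"
```

```text
clock: 16.5
eef_pos: [366.7, -331.9, 21.5]
eef_rot: [3.141, -0.0, 0.103]
wrist_force: [-0.7, -0.2, -0.2]
finger_gap: 35.9
t 16.55 at [ 366.654 -331.861   21.443] [ 3.141 -0.     0.103] gap 35.9 F [ 0.139 -0.22   0.179]
delta [-0.     0.     0.002] rot [ 0.    -0.     0.003] rows>= 0.02491102217809293 0.016499691870058484
```

View pics/w9.png

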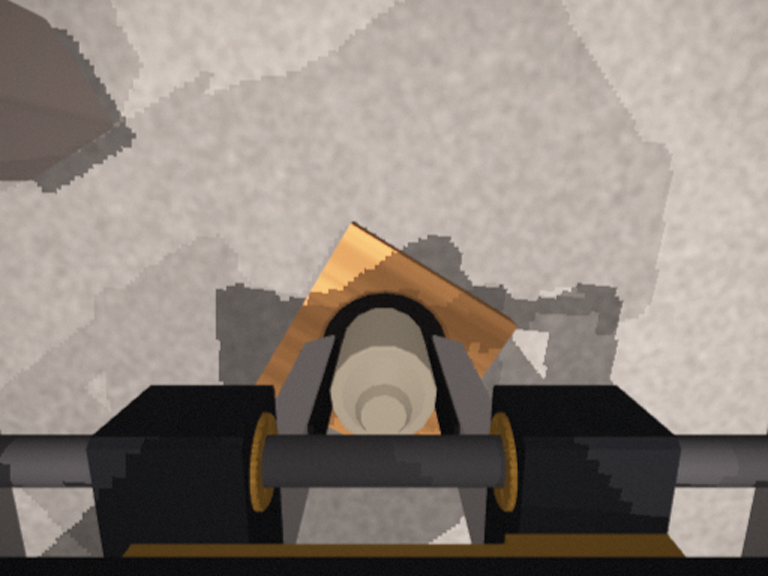

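```bash
python3 -m pendant '[{"claw":0.026,"delta_pos":[0,0,0.0005],"rotation":[0,0,0]},{"claw":0.026,"delta_pos":[0,0,0.001],"rotation":[0,0,0]},{"claw":0.026,"delta_pos":[0,0,0.0015],"rotation":[0,0,0]},{"claw":0.026,"delta_pos":[0,0,0.0018],"rotation":[0,0,0]},{"claw":0.026,"delta_pos":[0,0,0.0018],"rotation":[0,0,0]}]'
```

```text
clock: 17.18
eef_pos: [366.7, -331.8, 19.9]
eef_rot: [3.141, -0.0, 0.103]
wrist_force: [-1.1, 1.5, 4.7]
finger_gap: 35.8
```

Contact at 4.7 N. Releasing and rising.

```bash
python3 -m pendant '[{"claw":0.037,"delta_pos":[0,0,0],"rotation":[0,0,0]},{"claw":0.041,"delta_pos":[0,0,0],"rotation":[0,0,0]},{"claw":0.05,"delta_pos":[0,0,0],"rotation":[0,0,0]},{"claw":0.06,"delta_pos":[0,0,0],"rotation":[0,0,0]},{"claw":0.06,"delta_pos":[0,0,-0.01],"rotation":[0,0,0]},{"claw":0.06,"delta_pos":[0,0,-0.06],"rotation":[0,0,0]},{"claw":0.094,"delta_pos":[0,0,-0.12],"rotation":[0,0,0]},{"claw":0.094,"delta_pos":[0,0,-0.18],"rotation":[0,0,0]},{"claw":0.094,"delta_pos":[0,0,-0.18],"rotation":[0,0,0]}]'
python3 -c "
from h import *
wrist('w10'); to(452,-187,200,.61); to(452,-187,200,-.96)"
```

```text
clock: 18.3
eef_pos: [367.8, -333.0, 204.9]
eef_rot: [3.135, -0.006, 0.103]
wrist_force: [-0.5, -0.4, -0.1]
finger_gap: 86.8
t 18.35 at [ 366.995 -332.219  201.906] [ 3.138 -0.003  0.103] gap 90.4 F [-0.408  0.579 -0.648]
delta [ 0.1   -0.136  0.002] rot [ 0.004 -0.002 -0.507] rows>= 2.6924741784773225 2.7144530863392133
t 18.35 at [ 366.995 -332.219  201.906] [ 3.138 -0.003  0.103] gap 90.4 F [-0.408  0.579 -0.648]
delta [ 0.1   -0.136  0.002] rot [ 0.002 -0.004  1.063] rows>= 2.6924741784773225 5.6926411608587175
```

View pics/w10.png

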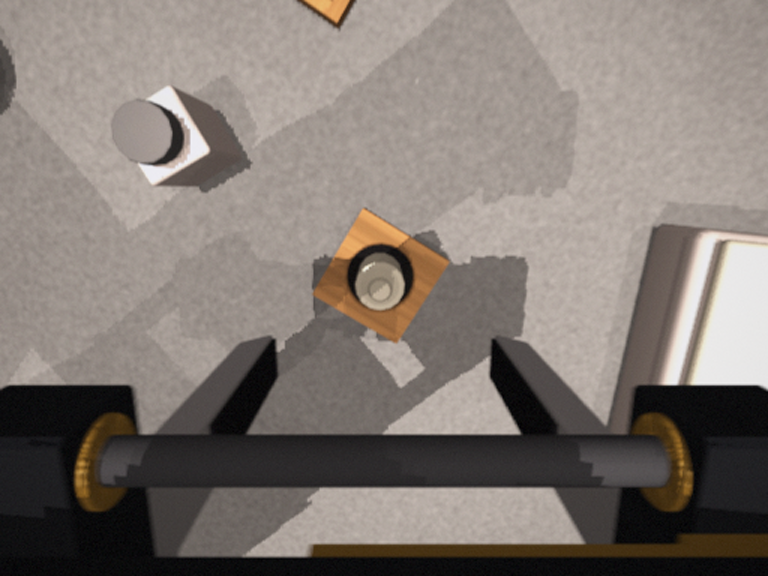

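Weighing bottle stands in the recess (rim at (380,280)). Now the square bottle.

```bash
python3 -m pendant '[{"claw":0.094,"delta_pos":[0.025,-0.034,0],"rotation":[0,0,-0.17]},{"claw":0.094,"delta_pos":[0.06,-0.08,0],"rotation":[0,0,-0.34]},{"claw":0.094,"delta_pos":[0.09,-0.12,0],"rotation":[0,0,-0.5]},{"claw":0.094,"delta_pos":[0.1,-0.136,0],"rotation":[0.003,-0.002,-0.507]},{"claw":0.094,"delta_pos":[0.1,-0.136,0],"rotation":[0.003,-0.002,-0.507]},{"claw":0.094,"delta_pos":[0.1,-0.136,0],"rotation":[0.003,-0.002,-0.507]}]'
python3 -c "
from h import *
wrist('w11'); to(452,-187,39,.61)"
```

```text
clock: 19.1
eef_pos: [451.9, -187.1, 201.1]
eef_rot: [-3.142, 0.001, 0.609]
wrist_force: [-0.0, 0.5, -0.2]
finger_gap: 93.9
t 19.15 at [ 451.908 -187.317  201.236] [3.141 0.001 0.609] gap 93.9 F [ 0.027 -0.229 -0.116]
delta [ 0.    -0.     0.162] rot [ 0.     0.001 -0.001] rows>= 2.595782301253516 0.007332826255690854
```

View pics/w11.png

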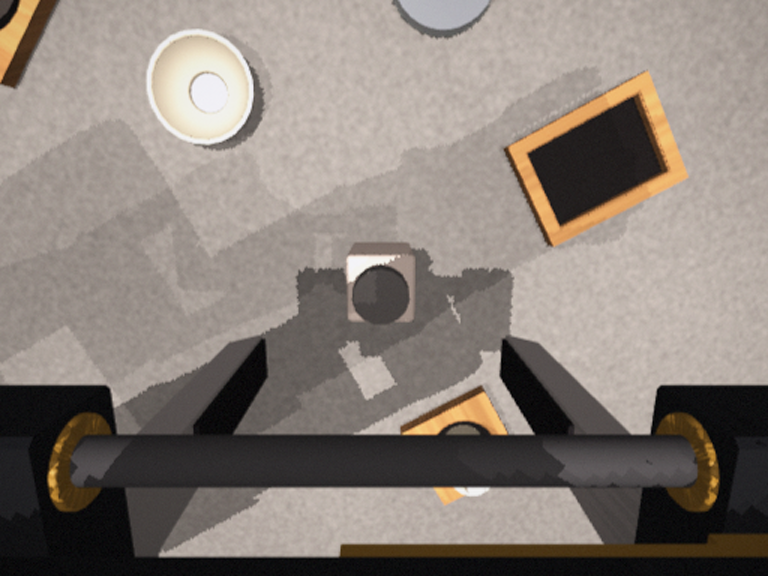

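Square bottle is aligned with the jaws (top face 347–414 × 255–321). The oblong holder is visible too, with outer corners at (508,148), (648,73), (687,178) and (552,245).

```bash
python3 -c "
from h import *
print(wray('w11',380,288,72),wray('w11',380,294,98))
q=np.array([wray('w11',*a,14) for a in [(508,148),(648,73),(687,178),(552,243)]]);print(q.mean(0)); e=np.roll(q,-1,0)-q;print(np.degrees(np.arctan2(e[:,1],e[:,0]))%90,np.hypot(*e.T))
"
python3 -m pendant '[{"claw":0.094,"delta_pos":[0,0,0.04],"rotation":[0,0,0]},{"claw":0.094,"delta_pos":[0,0,0.09],"rotation":[0,0,0]},{"claw":0.094,"delta_pos":[0,0,0.14],"rotation":[0,0,0]},{"claw":0.094,"delta_pos":[0,0,0.162],"rotation":[0,0,0]},{"claw":0.094,"delta_pos":[0,0,0.162],"rotation":[0,0,0]},{"claw":0.08,"delta_pos":[0,0,0.162],"rotation":[0,0,0]},{"claw":0.07,"delta_pos":[0,0,0.162],"rotation":[0,0,0]},{"claw":0.06,"delta_pos":[0,0,0.162],"rotation":[0,0,0]},{"claw":0.05,"delta_pos":[0,0,0.162],"rotation":[0,0,0]},{"claw":0.05,"delta_pos":[0,0,0.162],"rotation":[0,0,0]}]' 20
python3 -c "
from h import *
to(452,-187,39,.61)"
```

```text
[ 451.381 -186.524] [ 452.986 -185.598]
[ 612.578 -271.898]
[62.773 62.951 61.554 63.555] [109.648  82.426 108.835  80.118]
clock: 20.4
eef_pos: [451.9, -187.4, 39.4]
eef_rot: [3.141, 0.001, 0.609]
wrist_force: [0.2, -0.1, -0.1]
finger_gap: 50.8
t 20.4 at [ 451.888 -187.427   39.369] [3.141 0.001 0.609] gap 50.8 F [ 0.236 -0.079 -0.084]
delta [ 0. -0.  0.] rot [ 0.     0.001 -0.001] rows>= 0.009197616538756202 0.007028200239779679
```

```bash
python3 -m pendant '[{"claw":0.036,"delta_pos":[0,0,0],"rotation":[0,0,0]},{"claw":0.036,"delta_pos":[0,0,0],"rotation":[0,0,0]},{"claw":0.036,"delta_pos":[0,0,0],"rotation":[0,0,0]},{"claw":0.036,"delta_pos":[0,0,0],"rotation":[0,0,0]},{"claw":0.036,"delta_pos":[0,0,0],"rotation":[0,0,0]}]' 20
python3 -m pendant '[{"claw":0.036,"delta_pos":[0,0,-0.01],"rotation":[0,0,0]},{"claw":0.036,"delta_pos":[0,0,-0.03],"rotation":[0,0,0]},{"claw":0.036,"delta_pos":[0,0,-0.065],"rotation":[0,0,0]},{"claw":0.036,"delta_pos":[0,0,-0.105],"rotation":[0,0,0]},{"claw":0.036,"delta_pos":[0,0,-0.14],"rotation":[0,0,0]},{"claw":0.036,"delta_pos":[0,0,-0.16],"rotation":[0,0,0]},{"claw":0.036,"delta_pos":[0,0,-0.16],"rotation":[0,0,0]}]'
python3 -c "
from h import *
to(645.5,97,200,-.115)"
```

```text
clock: 21.02
eef_pos: [451.9, -187.4, 39.3]
eef_rot: [3.141, 0.001, 0.609]
wrist_force: [-0.3, 1.7, -0.8]
finger_gap: 46.2
clock: 21.9
eef_pos: [452.4, -187.6, 200.9]
eef_rot: [3.138, -0.001, 0.609]
wrist_force: [-0.2, -0.1, -2.3]
finger_gap: 45.9
t 21.9 at [ 452.394 -187.565  200.937] [ 3.138 -0.001  0.609] gap 45.9 F [-0.166 -0.147 -2.287]
delta [ 0.321 -0.123  0.001] rot [ 0.003 -0.002  0.724] rows>= 5.5024214160533145 3.8766826427008265
```

```bash
python3 -m pendant '[{"claw":0.036,"delta_pos":[0.02,-0.008,0],"rotation":[0,0,0.06]},{"claw":0.036,"delta_pos":[0.06,-0.023,0],"rotation":[0,0,0.16]},{"claw":0.036,"delta_pos":[0.11,-0.042,0],"rotation":[0,0,0.28]},{"claw":0.036,"delta_pos":[0.16,-0.061,0],"rotation":[0,0,0.4]},{"claw":0.036,"delta_pos":[0.21,-0.08,0],"rotation":[0,0,0.52]},{"claw":0.036,"delta_pos":[0.26,-0.1,0],"rotation":[0,0,0.62]},{"claw":0.036,"delta_pos":[0.3,-0.115,0],"rotation":[0,0,0.7]},{"claw":0.036,"delta_pos":[0.321,-0.123,0],"rotation":[0.003,-0.002,0.724]},{"claw":0.036,"delta_pos":[0.321,-0.123,0],"rotation":[0.003,-0.002,0.724]},{"claw":0.036,"delta_pos":[0.321,-0.123,0],"rotation":[0.003,-0.002,0.724]}]'
python3 -c "
from h import *
wrist('w12'); to(645.5,97,43.4,-.115)"
```

```text
clock: 23.15
eef_pos: [644.8, 96.3, 200.0]
eef_rot: [3.141, 0.001, -0.115]
wrist_force: [0.3, 0.3, -0.7]
finger_gap: 46.1
t 23.2 at [644.909  96.066 200.389] [ 3.141  0.001 -0.115] gap 45.9 F [-0.02  -0.181 -1.362]
delta [ 0.001 -0.001  0.157] rot [ 0.     0.001 -0.   ] rows>= 2.5118886379333913 0.004938088351910253
```

View pics/w12.png

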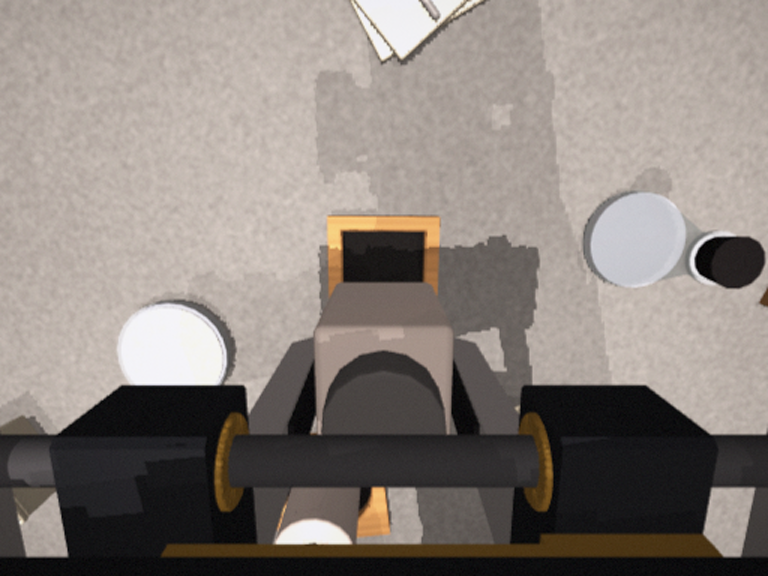

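```bash
python3 -c "
from h import *
x=np.array([np.cos(-.115),np.sin(-.115)])
print(wray('w12',384,231,14)-32*x, wray('w12',384,216,14)-43*x)
q=[wray('w12',*a,14) for a in [(328,216),(440,216)]];d=q[0]-q[1];print(np.degrees(np.arctan2(d[1],d[0]))-90,np.hypot(*d))
to(646,96.5,60,-.115)"
```

```text
[645.778  94.174] [646.145  94.138]
-6.584151736793132 85.37480823754187
t 23.2 at [644.909  96.066 200.389] [ 3.141  0.001 -0.115] gap 45.9 F [-0.02  -0.181 -1.362]
delta [ 0.001 -0.001  0.14 ] rot [ 0.     0.001 -0.   ] rows>= 2.246304949737049 0.004938088351910253
```

```bash
python3 -m pendant '[{"claw":0.036,"delta_pos":[0.001,0.0007,0.03],"rotation":[0,0.001,0]},{"claw":0.036,"delta_pos":[0.001,0.0007,0.075],"rotation":[0,0.001,0]},{"claw":0.036,"delta_pos":[0.001,0.0007,0.115],"rotation":[0,0.001,0]},{"claw":0.036,"delta_pos":[0.001,0.0007,0.137],"rotation":[0,0.001,0]},{"claw":0.036,"delta_pos":[0.001,0.0007,0.148],"rotation":[0,0.001,0]},{"claw":0.036,"delta_pos":[0.001,0.0007,0.152],"rotation":[0,0.001,0]},{"claw":0.036,"delta_pos":[0.001,0.0007,0.154],"rotation":[0,0.001,0]},{"claw":0.036,"delta_pos":[0.001,0.0007,0.1555],"rotation":[0,0.001,0]},{"claw":0.036,"delta_pos":[0.001,0.0007,0.1555],"rotation":[0,0.001,0]}]'
python3 -c "
from h import *
wrist('w13'); to(645.5,95.3,43.3,-.115)"
```

```text
clock: 24.32
eef_pos: [645.8, 95.3, 45.3]
eef_rot: [3.142, -0.001, -0.115]
wrist_force: [0.3, 0.9, -0.4]
finger_gap: 45.9
t 24.38 at [645.816  95.274  45.251] [ 3.142 -0.001 -0.115] gap 45.8 F [-0.495 -0.748 -1.869]
delta [-0.     0.     0.002] rot [ 0.    -0.001 -0.   ] rows>= 0.03163187628221124 0.003991750120753007
```

View pics/w13.png

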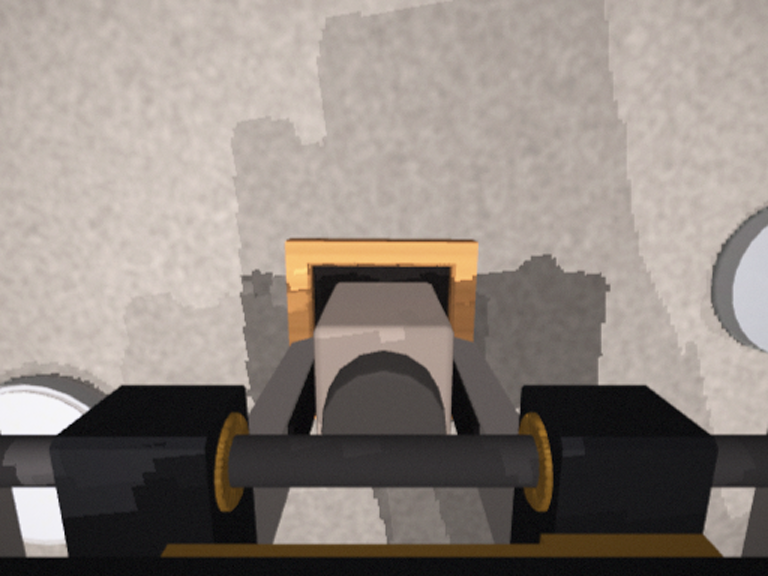

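Bottle inside the recess with gaps on both sides (312–332 left, 437–452 right). Final lowering.

```bash
python3 -m pendant '[{"claw":0.036,"delta_pos":[0,0,0.0007],"rotation":[0,0,0]},{"claw":0.036,"delta_pos":[0,0,0.0013],"rotation":[0,0,0]},{"claw":0.036,"delta_pos":[0,0,0.0018],"rotation":[0,0,0]},{"claw":0.036,"delta_pos":[0,0,0.0022],"rotation":[0,0,0]},{"claw":0.036,"delta_pos":[0,0,0.0022],"rotation":[0,0,0]}]'
```

```text
clock: 25.0
eef_pos: [645.9, 95.3, 43.4]
eef_rot: [3.142, -0.001, -0.115]
wrist_force: [-1.5, -0.5, 4.7]
finger_gap: 46.0
```

```bash
python3 -m pendant '[{"claw":0.047,"delta_pos":[0,0,0],"rotation":[0,0,0]},{"claw":0.051,"delta_pos":[0,0,0],"rotation":[0,0,0]},{"claw":0.06,"delta_pos":[0,0,0],"rotation":[0,0,0]},{"claw":0.075,"delta_pos":[0,0,0],"rotation":[0,0,0]},{"claw":0.075,"delta_pos":[0,0,-0.01],"rotation":[0,0,0]},{"claw":0.075,"delta_pos":[0,0,-0.06],"rotation":[0,0,0]},{"claw":0.09,"delta_pos":[0,0,-0.12],"rotation":[0,0,0]},{"claw":0.09,"delta_pos":[0,0,-0.16],"rotation":[0,0,0]},{"claw":0.09,"delta_pos":[0,0,-0.16],"rotation":[0,0,0]}]'
python3 -c "
from h import *
wrist('w14'); to(512,429,205,.349)"
```

```text
clock: 26.12
eef_pos: [646.9, 95.5, 208.0]
eef_rot: [-3.14, -0.008, -0.115]
wrist_force: [0.9, -0.1, -1.6]
finger_gap: 90.2
t 26.18 at [646.102  95.35  205.156] [-3.141 -0.004 -0.115] gap 90.1 F [ 0.367 -0.287 -0.748]
delta [-0.172 -0.316 -0.   ] rot [ 0.    -0.004 -0.464] rows>= 5.7534590923092 2.4861717366154905
```

View pics/w14.png

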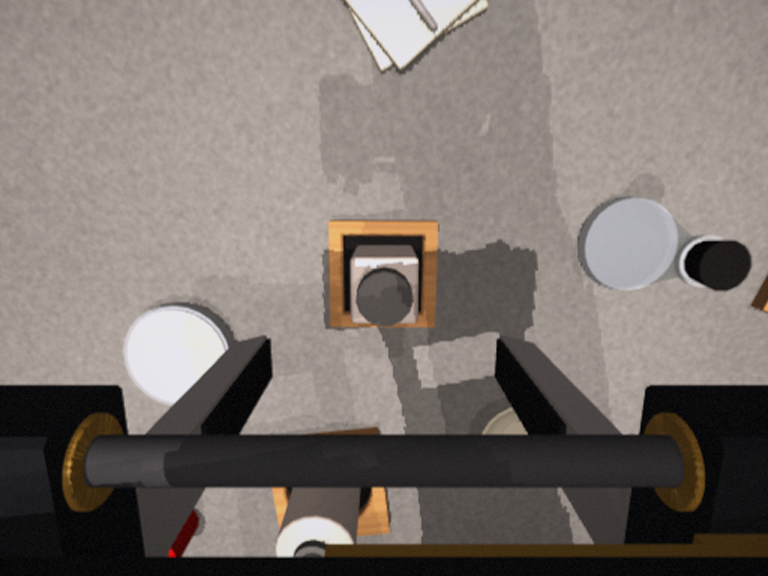

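Square bottle stands in its recess (top face around (384,288)). Next, the staining jar.

```bash
python3 -m pendant '[{"claw":0.09,"delta_pos":[-0.025,-0.045,0],"rotation":[0,0,-0.1]},{"claw":0.09,"delta_pos":[-0.055,-0.1,0],"rotation":[0,0,-0.2]},{"claw":0.09,"delta_pos":[-0.083,-0.152,0],"rotation":[0,0,-0.3]},{"claw":0.09,"delta_pos":[-0.111,-0.204,0],"rotation":[0,0,-0.4]},{"claw":0.09,"delta_pos":[-0.139,-0.256,0],"rotation":[0,0,-0.464]},{"claw":0.09,"delta_pos":[-0.163,-0.3,0],"rotation":[0,-0.003,-0.464]},{"claw":0.09,"delta_pos":[-0.172,-0.316,0],"rotation":[0,-0.003,-0.464]},{"claw":0.09,"delta_pos":[-0.172,-0.316,0],"rotation":[0,-0.003,-0.464]},{"claw":0.09,"delta_pos":[-0.172,-0.316,0],"rotation":[0,-0.003,-0.464]}]'
python3 -c "
from h import *
wrist('w15'); to(512,429,19,.349)"
```

```text
clock: 27.3
eef_pos: [512.4, 427.6, 204.4]
eef_rot: [3.141, -0.0, 0.347]
wrist_force: [0.2, -0.6, 0.3]
finger_gap: 90.0
t 27.35 at [512.456 427.548 204.604] [ 3.141 -0.     0.347] gap 89.7 F [0.297 0.483 0.266]
delta [-0.    -0.002  0.186] rot [ 0.001 -0.    -0.002] rows>= 2.9697687793307934 0.012129383205435091
```

View pics/w15.png

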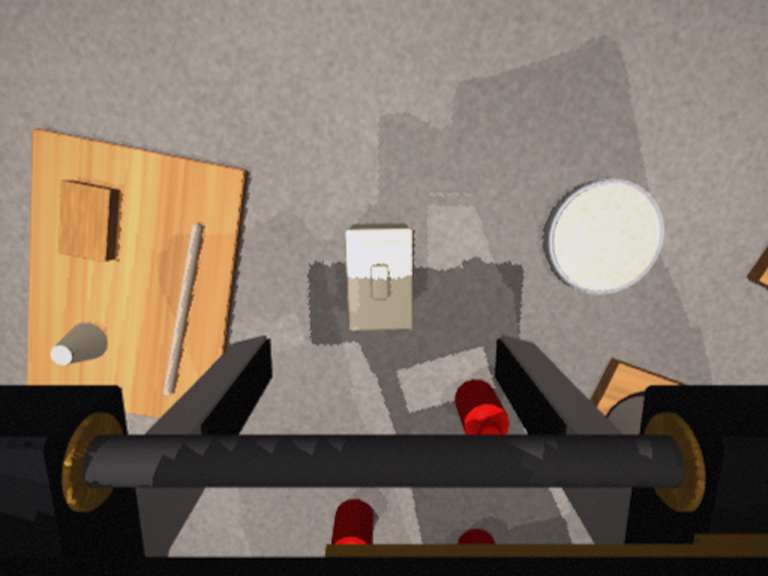

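```bash
python3 -c "
from h import *
st=np.array([512.456,427.548]); R=np.array([[np.cos(.347),np.sin(.347)],[np.sin(.347),-np.cos(.347)]])
for n,a,z in [('jar',(379,279),61),('bar',(380,282),69),('board',(238,240),15),('board2',(225,330),15),('cone',(63,355),60),('coneb',(95,340),15),('redtop',(486,418),50)]:
  p=wray('w15',*a,z); print(n,p,'tool',R@(p-st))
q=np.array([wray('w15',*a,61) for a in [(346,229),(412,227),(412,330),(347,329)]]);e=np.roll(q,-1,0)-q;print(np.degrees(np.arctan2(e[:,1],e[:,0]))%90,np.hypot(*e.T))
to(512,429,19,.349)"
```

```text
jar [515.362 430.159] tool [ 3.62  -1.467]
bar [515.128 429.289] tool [ 3.105 -0.728]
board [498.562 541.128] tool [  25.56  -111.535]
board2 [424.402 531.055] tool [ -47.606 -127.283]
cone [384.647 626.28 ] tool [ -52.607 -230.352]
coneb [379.966 628.78 ] tool [ -56.158 -234.295]
redtop [438.666 314.909] tool [-107.698   80.831]
[21.613 20.706 18.965 19.436] [44.736 72.85  46.321 70.752]
t 27.35 at [512.456 427.548 204.604] [ 3.141 -0.     0.347] gap 89.7 F [0.297 0.483 0.266]
delta [-0.    -0.002  0.186] rot [ 0.001 -0.    -0.002] rows>= 2.9697687793307934 0.012129383205435091
```

```bash
python3 -m pendant '[{"claw":0.09,"delta_pos":[0.003,-0.001,0.03],"rotation":[0,0,0]},{"claw":0.09,"delta_pos":[0.003,-0.001,0.08],"rotation":[0,0,0]},{"claw":0.09,"delta_pos":[0.003,-0.001,0.13],"rotation":[0,0,0]},{"claw":0.09,"delta_pos":[0.003,-0.001,0.17],"rotation":[0,0,0]},{"claw":0.09,"delta_pos":[0.003,-0.001,0.186],"rotation":[0,0,0]},{"claw":0.08,"delta_pos":[0.003,-0.001,0.186],"rotation":[0,0,0]},{"claw":0.07,"delta_pos":[0.003,-0.001,0.186],"rotation":[0,0,0]},{"claw":0.06,"delta_pos":[0.003,-0.001,0.186],"rotation":[0,0,0]},{"claw":0.052,"delta_pos":[0.003,-0.001,0.186],"rotation":[0,0,0]}]' 25
python3 -c "
from h import *
wrist('w16'); to(515,429.5,19,.349)"
```

```text
clock: 28.48
eef_pos: [515.3, 429.6, 19.5]
eef_rot: [3.141, -0.002, 0.347]
wrist_force: [-0.1, -0.6, -0.4]
finger_gap: 54.2
t 28.52 at [515.221 429.583  19.219] [ 3.141 -0.001  0.347] gap 53.0 F [-0.385  0.661 -0.096]
delta [-0.  0.  0.] rot [ 0.001 -0.001 -0.002] rows>= 0.0051574559595353635 0.012841768862674196
```

View pics/w16.png

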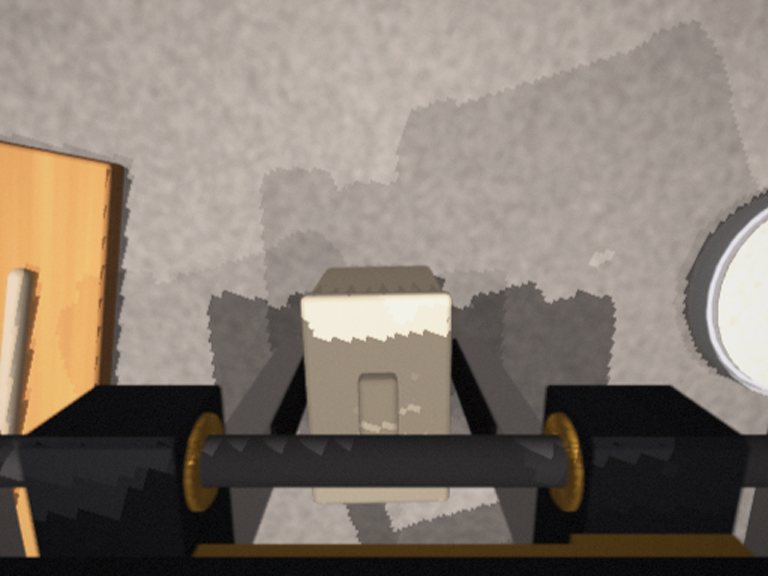

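Jar lies square between the fingers. Close and lift.

```bash
python3 -m pendant '[{"claw":0.046,"delta_pos":[0,0,0],"rotation":[0,0,0]},{"claw":0.034,"delta_pos":[0,0,0],"rotation":[0,0,0]},{"claw":0.034,"delta_pos":[0,0,0],"rotation":[0,0,0]},{"claw":0.034,"delta_pos":[0,0,0],"rotation":[0,0,0]},{"claw":0.034,"delta_pos":[0,0,0],"rotation":[0,0,0]},{"claw":0.034,"delta_pos":[0,0,0],"rotation":[0,0,0]}]' 25
python3 -m pendant '[{"claw":0.034,"delta_pos":[0,0,-0.01],"rotation":[0,0,0]},{"claw":0.034,"delta_pos":[0,0,-0.03],"rotation":[0,0,0]},{"claw":0.034,"delta_pos":[0,0,-0.065],"rotation":[0,0,0]},{"claw":0.034,"delta_pos":[0,0,-0.105],"rotation":[0,0,0]},{"claw":0.034,"delta_pos":[0,0,-0.14],"rotation":[0,0,0]},{"claw":0.034,"delta_pos":[0,0,-0.16],"rotation":[0,0,0]},{"claw":0.034,"delta_pos":[0,0,-0.16],"rotation":[0,0,0]}]'
python3 -c "
from h import *
to(512,100,180,-.1); to(613,-270.5,180,-.468)"
```

```text
clock: 29.28
eef_pos: [515.3, 429.8, 19.5]
eef_rot: [3.141, -0.002, 0.347]
wrist_force: [-1.5, 2.0, 5.2]
finger_gap: 45.8
clock: 30.15
eef_pos: [515.5, 429.9, 182.1]
eef_rot: [-3.141, -0.005, 0.347]
wrist_force: [0.6, -0.2, -2.3]
finger_gap: 45.5
t 30.15 at [515.531 429.935 182.086] [-3.141 -0.005  0.347] gap 45.5 F [ 0.573 -0.167 -2.258]
delta [-0.116  0.309  0.001] rot [-0.002 -0.005  0.447] rows>= 5.279365714256097 2.3933172960240627
t 30.15 at [515.531 429.935 182.086] [-3.141 -0.005  0.347] gap 45.5 F [ 0.573 -0.167 -2.258]
delta [-0.146  0.692  0.001] rot [-0.003 -0.005  0.815] rows>= 11.314993102731536 4.363785669130285
```

Gap of 45.7 mm suggests the pads bear on the lid (46 mm); I'll check that the jar hangs straight.

```bash
python3 -m pendant '[{"claw":0.034,"delta_pos":[-0.004,0.02,0],"rotation":[0,0,0.03]},{"claw":0.034,"delta_pos":[-0.011,0.055,0],"rotation":[0,0,0.08]},{"claw":0.034,"delta_pos":[-0.021,0.1,0],"rotation":[0,0,0.14]},{"claw":0.034,"delta_pos":[-0.032,0.15,0],"rotation":[0,0,0.2]},{"claw":0.034,"delta_pos":[-0.042,0.2,0],"rotation":[0,0,0.26]},{"claw":0.034,"delta_pos":[-0.053,0.25,0],"rotation":[0,0,0.32]},{"claw":0.034,"delta_pos":[-0.063,0.3,0],"rotation":[0,0,0.38]},{"claw":0.034,"delta_pos":[-0.074,0.35,0],"rotation":[0,0,0.44]},{"claw":0.034,"delta_pos":[-0.082,0.39,0],"rotation":[0,0,0.5]},{"claw":0.034,"delta_pos":[-0.086,0.41,0],"rotation":[0,0,0.54]}]'
python3 -c "
from h import *
wrist('w17'); to(613,-270.5,180,-.468)"
```

```text
clock: 31.4
eef_pos: [573.4, 12.5, 180.6]
eef_rot: [-3.139, -0.003, -0.198]
wrist_force: [1.3, 0.6, -2.0]
finger_gap: 45.8
t 31.45 at [573.75   11.364 180.655] [-3.139 -0.003 -0.2  ] gap 45.5 F [ 0.414 -1.818 -0.528]
delta [0.095 0.268 0.   ] rot [-0.003 -0.003  0.268] rows>= 4.553354817191467 1.4350461256549458
```

View pics/w17.png

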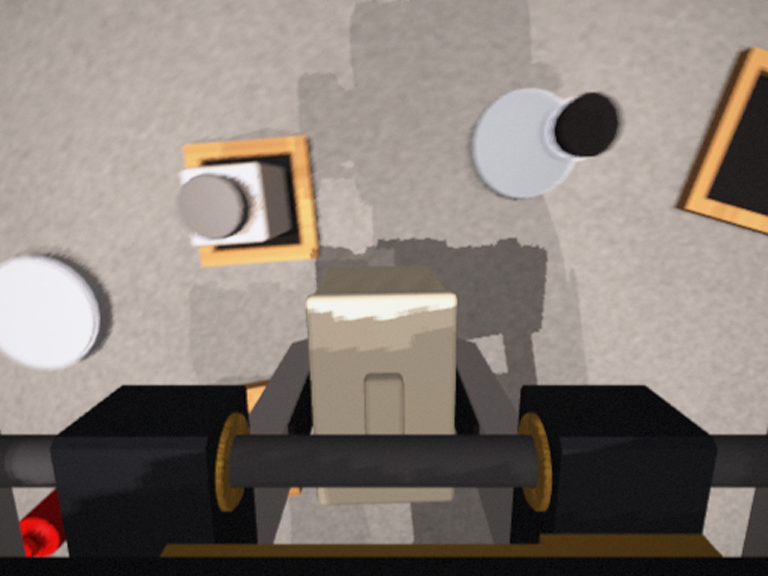

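Jar unchanged in the hand (lid edges at v 293 and 500, as before the lift). Continuing.

```bash
python3 -m pendant '[{"claw":0.034,"delta_pos":[0.008,0.022,0],"rotation":[0,0,0.03]},{"claw":0.034,"delta_pos":[0.022,0.062,0],"rotation":[0,0,0.08]},{"claw":0.034,"delta_pos":[0.039,0.11,0],"rotation":[0,0,0.13]},{"claw":0.034,"delta_pos":[0.057,0.16,0],"rotation":[0,0,0.18]},{"claw":0.034,"delta_pos":[0.074,0.21,0],"rotation":[0,0,0.23]},{"claw":0.034,"delta_pos":[0.088,0.248,0],"rotation":[0,0,0.268]},{"claw":0.034,"delta_pos":[0.095,0.268,0],"rotation":[-0.003,-0.003,0.268]},{"claw":0.034,"delta_pos":[0.095,0.268,0],"rotation":[-0.003,-0.003,0.268]},{"claw":0.034,"delta_pos":[0.095,0.268,0],"rotation":[-0.003,-0.003,0.268]}]'
python3 -c "
from h import *
wrist('w18'); to(613,-270.5,23.5,-.468)"
```

```text
clock: 32.58
eef_pos: [613.6, -268.9, 180.0]
eef_rot: [-3.141, 0.001, -0.467]
wrist_force: [-0.6, 0.7, -2.1]
finger_gap: 45.3
t 32.62 at [ 613.661 -268.805  180.232] [-3.141  0.001 -0.467] gap 45.1 F [-0.315  0.63  -2.109]
delta [0.    0.002 0.157] rot [-0.     0.001  0.001] rows>= 2.5078817360481027 0.007131581360056965
```

View pics/w18.png

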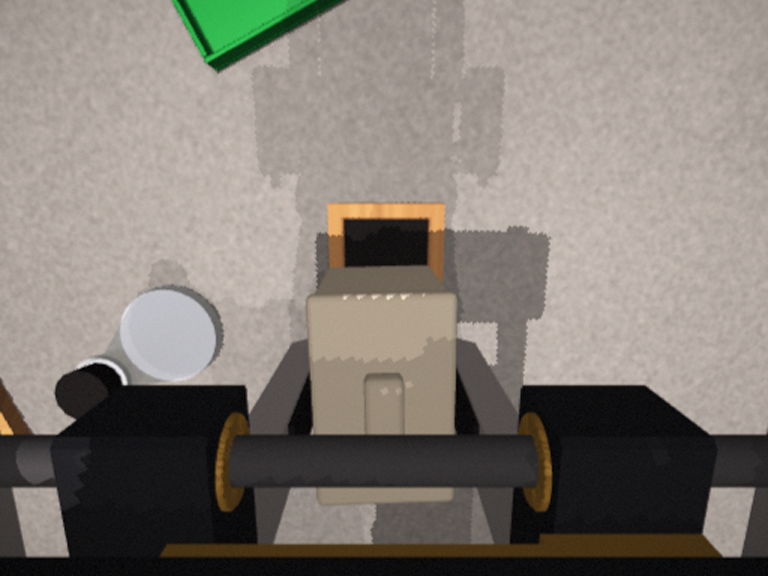

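```bash
python3 -c "
from h import *
x=np.array([np.cos(-.467),np.sin(-.467)])
print(wray('w18',386,219,14)-44*x, wray('w18',386,204,14)-55*x)
q=[wray('w18',*a,14) for a in [(328,205),(445,204)]];d=q[0]-q[1];print(np.degrees(np.arctan2(d[1],d[0]))-90,np.hypot(*d))
print('jar lid centre',wray('w18',382,293,180.2+42)-36*x)
to(613,-270.5,23.5,-.468)"
```

```text
[ 612.288 -271.705] [ 611.957 -271.524]
-26.28665277985953 83.84286977422548
jar lid centre [ 613.775 -270.077]
t 32.62 at [ 613.661 -268.805  180.232] [-3.141  0.001 -0.467] gap 45.1 F [-0.315  0.63  -2.109]
delta [0.    0.002 0.157] rot [-0.     0.001  0.001] rows>= 2.5078817360481027 0.007131581360056965
```

```bash
python3 -m pendant '[{"claw":0.034,"delta_pos":[0,0.0024,0.03],"rotation":[0,0,0]},{"claw":0.034,"delta_pos":[0,0.0024,0.075],"rotation":[0,0,0]},{"claw":0.034,"delta_pos":[0,0.0024,0.115],"rotation":[0,0,0]},{"claw":0.034,"delta_pos":[0,0.0024,0.137],"rotation":[0,0,0]},{"claw":0.034,"delta_pos":[0,0.0024,0.148],"rotation":[0,0,0]},{"claw":0.034,"delta_pos":[0,0.0024,0.152],"rotation":[0,0,0]},{"claw":0.034,"delta_pos":[0,0.0024,0.154],"rotation":[0,0,0]},{"claw":0.034,"delta_pos":[0,0.0024,0.155],"rotation":[0,0,0]},{"claw":0.034,"delta_pos":[0,0.0024,0.155],"rotation":[0,0,0]}]'
python3 -c "
from h import *
wrist('w19'); to(612.4,-270.8,23.5,-.468)"
```

```text
clock: 33.75
eef_pos: [612.7, -271.0, 25.7]
eef_rot: [-3.141, -0.0, -0.467]
wrist_force: [-0.7, -0.1, -1.8]
finger_gap: 45.5
t 33.8 at [ 612.671 -271.011   25.649] [-3.141 -0.    -0.467] gap 45.9 F [ 0.649 -0.452 -1.764]
delta [-0.    -0.     0.002] rot [-0.    -0.     0.001] rows>= 0.03482095064375022 0.005943155107626769
```

View pics/w19.png

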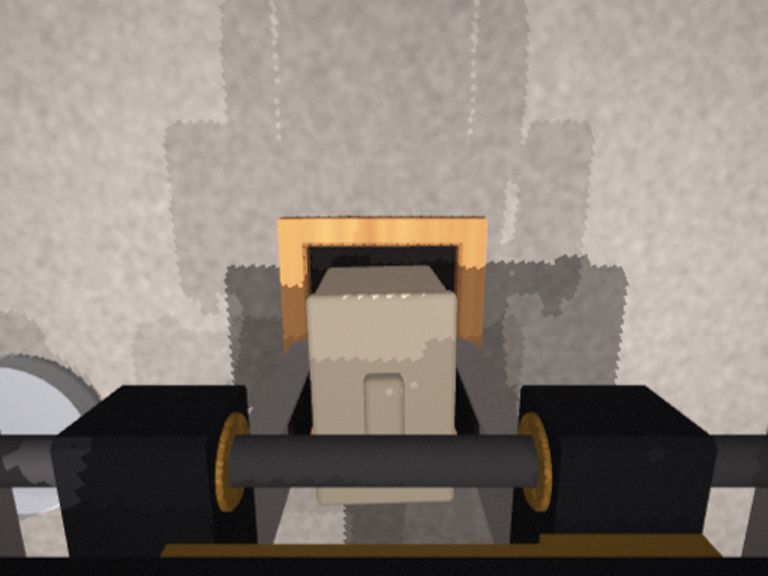

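Jar base is inside the recess, with symmetric gaps. Final lowering.

```bash
python3 -m pendant '[{"claw":0.034,"delta_pos":[0,0,0.0007],"rotation":[0,0,0]},{"claw":0.034,"delta_pos":[0,0,0.0013],"rotation":[0,0,0]},{"claw":0.034,"delta_pos":[0,0,0.0018],"rotation":[0,0,0]},{"claw":0.034,"delta_pos":[0,0,0.0022],"rotation":[0,0,0]},{"claw":0.034,"delta_pos":[0,0,0.0022],"rotation":[0,0,0]}]'
```

```text
clock: 34.42
eef_pos: [612.7, -271.0, 23.6]
eef_rot: [-3.141, -0.0, -0.467]
wrist_force: [-1.0, -0.1, 0.5]
finger_gap: 45.7
```

```bash
python3 -m pendant '[{"claw":0.034,"delta_pos":[0,0,0.0004],"rotation":[0,0,0]},{"claw":0.034,"delta_pos":[0,0,0.0008],"rotation":[0,0,0]},{"claw":0.034,"delta_pos":[0,0,0.0008],"rotation":[0,0,0]}]'
```

```text
clock: 34.8
eef_pos: [612.8, -271.0, 23.5]
eef_rot: [-3.141, -0.001, -0.467]
wrist_force: [-3.9, 2.6, 7.1]
finger_gap: 45.4
```

Contact confirmed at 7 N. Release and rise, then look.

```bash
python3 -m pendant '[{"claw":0.047,"delta_pos":[0,0,-0.0003],"rotation":[0,0,0]},{"claw":0.051,"delta_pos":[0,0,-0.0003],"rotation":[0,0,0]},{"claw":0.06,"delta_pos":[0,0,-0.0003],"rotation":[0,0,0]},{"claw":0.075,"delta_pos":[0,0,-0.0003],"rotation":[0,0,0]},{"claw":0.075,"delta_pos":[0,0,-0.0003],"rotation":[0,0,0]},{"claw":0.075,"delta_pos":[0,0,-0.03],"rotation":[0,0,0]},{"claw":0.075,"delta_pos":[0,0,-0.08],"rotation":[0,0,0]},{"claw":0.075,"delta_pos":[0,0,-0.14],"rotation":[0,0,0]},{"claw":0.075,"delta_pos":[0,0,-0.18],"rotation":[0,0,0]},{"claw":0.075,"delta_pos":[0,0,-0.18],"rotation":[0,0,0]}]'
python3 -c "
from h import *
wrist('w20')
for n in ['scene','top']: cv2.imwrite(f'pics/{n}1.png',cv2.resize(manip.camera(n)[:,:,::-1],None,fx=1.5,fy=1.5,interpolation=cv2.INTER_CUBIC))
to(400,-300,200,0)"
```

```text
clock: 36.05
eef_pos: [613.7, -271.5, 207.4]
eef_rot: [-3.141, -0.007, -0.467]
wrist_force: [-0.5, -0.3, -0.1]
finger_gap: 74.9
t 36.2 at [ 612.319 -270.784  202.045] [-3.141  0.001 -0.467] gap 75.0 F [-0.612 -0.161  0.212]
delta [-0.176  0.122  0.002] rot [-0.     0.001 -0.467] rows>= 3.429277489612548 2.4995628359283306
```

View pics/w20.png

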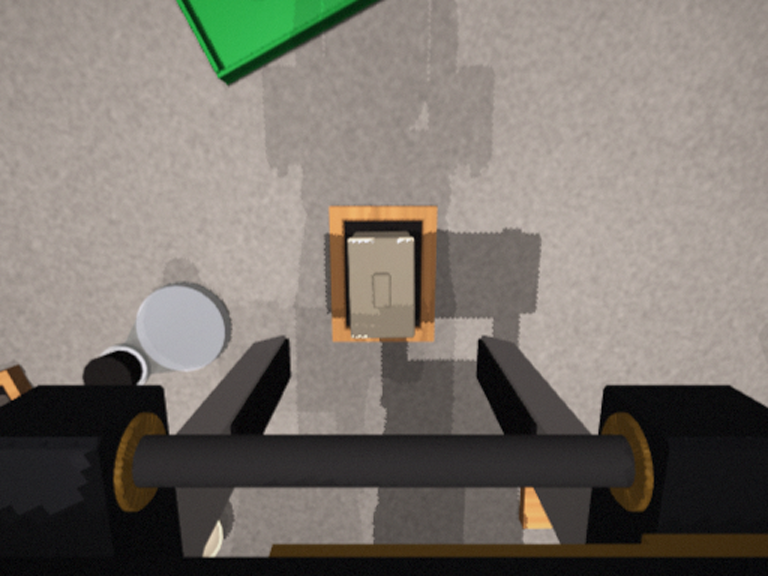

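View pics/scene1.png

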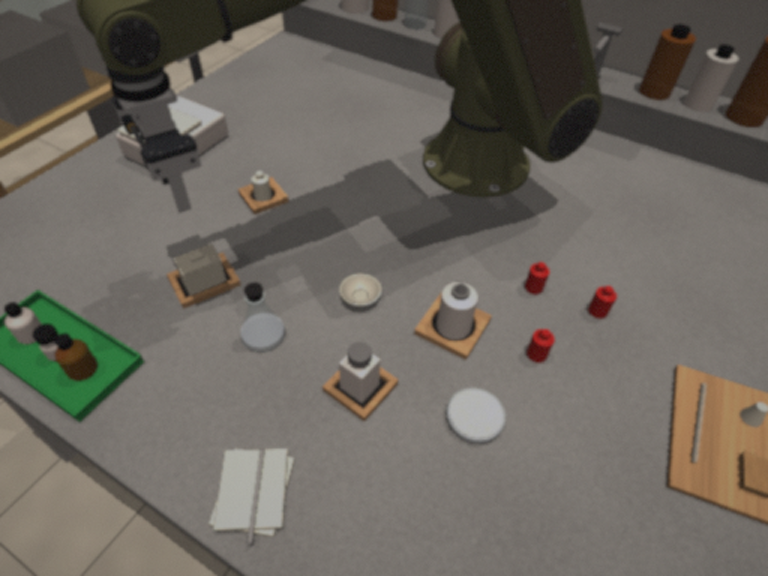

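View pics/top1.png

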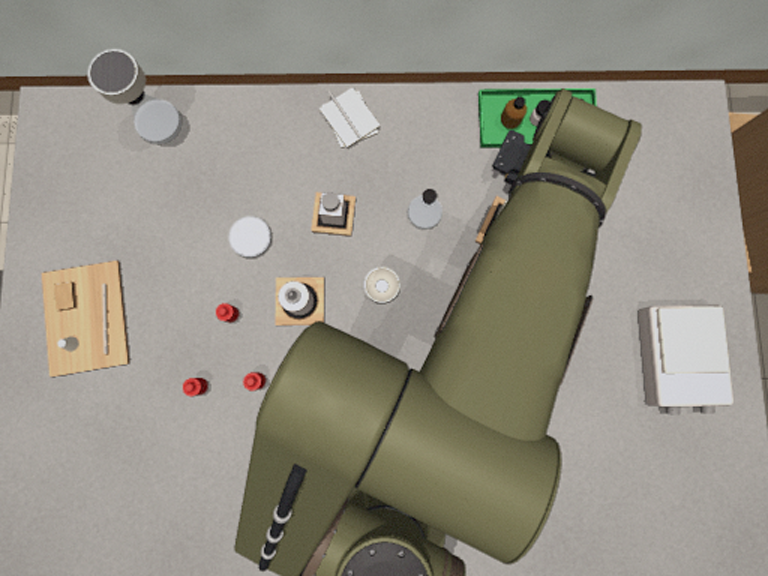

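All four vessels stand upright in their recesses: scene view at (198,272), (262,188), (360,372) and (457,312). The flask is unchanged at (263,310). One numeric check, then hand in.

```bash
python3 -c "
from h import *
print('jar lid',wray('w20',381,287,65),'holder',wray('w20',383,274,14))
print('square',wray('w14',384,290,76),'holder',wray('w14',383.5,274,14))
print('weigh',wray('w10',380,281,54),'holder',wray('w10',381,275,14))
print('flask top',ray('top',429/1.5,196/1.5,120)[:2])
print(manip.sign_off())"
```

```text
jar lid [ 613.942 -271.12 ] holder [ 613.441 -272.337]
square [646.577  93.767] holder [646.621  94.187]
weigh [ 369.661 -332.96 ] holder [ 366.875 -334.046]
flask top [ 645.58  -103.219]
the job is handed in; nothing more can be done
None
```

I put all four white vessels into their matching holders, let each one go, lifted the gripper clear and handed the job in at about 36 s of the 99 s allowed.

**Placing:** I lowered each vessel until the wrist force showed light contact with the recess floor: 5–7 N for three of them, and 14 N for the squeeze bottle.

**Last checks:** The final overview pictures show all four upright in their recesses. From the wrist-camera pictures, the square bottle and staining jar are within about 1.5 mm of their holder centres, and the weighing bottle within about 3 mm. The squeeze bottle's shoulder measured about 1 mm from its recess centre, and its cone tip about 4 mm. The flask's stopper measured within about 1 mm of where it started.

**Discrepancies:**
- **Staining jar grip:** the finger opening (45–46 mm) suggests the pads held the lid edge rather than the 44 mm body. The jar did not slip in the hand.
- **Camera agreement:** the top and scene cameras disagreed by 3–8 mm at the start, so I used wrist-camera readings for the final positions.

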